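# Set up the retain-sample rack: rod into the vial, label holder behind the lip

## Robot

A 6-joint arm with a two-finger parallel gripper is mounted at the origin on a cart in front of the work surface, level with it; the furniture and walls round the work are solid. World frame = base frame: x ahead of the robot, y to its left, z up, the work surface at z = 0. Lengths are in m, angles in rad, forces in N, time in s.
With the tool pointing down it reaches from about 0.3 to 0.75 m from the base axis. Payload 8.5 kg.
Tool frame: the origin (TCP) lies midway between the tips of the shut fingers; the grasp point (between the pads) lies 19 mm behind it; y points along the fingers, x is the direction in which the jaws open and shut, and the axes are right-handed (so a half turn about y gives the same grasp; the last joint's range is limited). The gripper opens to 85 mm and grips with 20 to 120 N. Pads are 22 mm wide; open, the fingers measure 114 mm over their backs; the gripper's body (76 mm by 85 mm) begins 54 mm behind the grasp point. The pads swing forward as they close: fully open they stand 13 mm farther back than shut.
Start: joints at [-1.46, 0.381, 1.297, -0, 1.464, -0.215], TCP at [0.176, -0.521, 0.231] pointing down, gripper open.
Joint ranges: [-3.11, 3.11], [-0.89, 2.33], [0.22, 2.48], [-1.42, 4.56], [0.17, 2.85], [-2.88, 2.88]. Speed limits (rad/s): [2.39, 2.39, 3.14, 3.14, 3.14, 3.14].

## Interface

Orientations are given as a rotation vector (axis times angle).
In Python, from bench import manip gives the robot as it stands. The module is installed in compiled form; this text tells all that it offers.
- The arm moves only by the tool carry_out, never from a script. Its argument "steps" is a list of rows, each an object of numbers: "gripper": the gripper command: -1 is fully open, 1 is shut, values between are in proportion; "tx", "ty", "tz": the shift along the world's x, y, z in mm; "spin": the turn about the world's z in degrees. A call has 1 to 5 rows; each row shifts and turns the pose as measured when the row begins; what a row does not reach is not made up. A row lasts 1/10 s, in which the tool goes at most 50 mm and 8.59 degrees, less where a joint would pass 70% of its speed; a pose out of reach is approached as far as the arm can. A call is refused whole if a number of a shift passes 50 or a number of a turn 8.59, either way. A call with a gripper value outside its range is refused whole. The fingers move at their own pace and stop on an object; "squeeze" is the grip in N (left out, the last holds). Time passes only in rows, so rows that do not move let the fingers close. It gives the time, the measured TCP pose, the force and the opening at its end, in the units of the state.
- manip.observe(): the state, without advancing time (a new reading comes with each control period).
- manip.grab_frame(name): name is "scene" or "side" or "wrist"; returns the picture (400x640x3 uint8, blue, green, red); there is no depth.
- manip.camera_model(name): a dict with "fx", "fy", "cx", "cy" (pixels), "view" (4x4, takes a point from world to camera coordinates); the wrist camera has in their place "T_tool_cam" (4x4, takes a point from camera to tool coordinates, whose origin is the TCP and whose axes are the tool frame's). Camera axes: x right, y down, z forward; pixel columns grow to the right and rows downward; lengths in m; the calibration is good to about 2 mm. A picture is of the moment at which its call begins: read the wrist's pose just before it. camera_model takes no time and is no camera call.
- manip.close_job(): hands the job in, once; it reports no verdict.
Trained networks look in the newest picture that a camera, given by its name, has taken for a name from the list of things; names that differ only in an ending like _2 or _b are one class to them, and where a whole thing is asked for, a point or a joint stands for the part that bears it (a point fixed in the world has none). Each returns a list of dicts, best first, with "p" (0 to 1); they miss things now and then, are a little off and sometimes report something else, mostly with a low value. They report only what shows in the picture. A call takes as long as a camera call.
- manip.find_in(camera, target): "extent" ([left, top, right, bottom] in pixels, round what is visible of it).
- manip.trace(camera, target): "pixels" (400x640 bool, what is visible of it) and "extent" ([left, top, right, bottom] in pixels, round what is visible of it).
The state is a dict: "time_s": time; "joint_pos": joint angles; "qd": joint speeds; "joint_efforts": joint torques, N m; "tool_pos": TCP position; "eef_rot": TCP orientation; "wrist_force": force on the tool from outside, world axes, zero at the start; "ft_torque": the same for the moment, N m; "grip_width": finger opening in m.
Only numpy, scipy, OpenCV 4.12 (cv2) and the standard library are available. Lean on these libraries where they do the work, as an engineer would, in place of code of your own. Each camera call takes 0.05 s, during which the arm holds its last target.

## Task

Get the retain-sample rack ready: first take the sampling rod from its stand, push it down into the one vial that has no stopper until it stands on the vial's bottom, and let go of it. Then take the label holder from its stand and push it, ticket facing out of the front of the rack, down behind the lip along the rack's front edge until it is fully home against the springy strip in the slot; finish while still holding it pressed home (do not let go, the strip would push it out again). Do not shove the loose things standing round about.

Things in the scene. Friction and masses are not known exactly. Their poses are not given: they have to be found in the camera images.
- rack: Grey sheet-metal sample rack, fixed, 125 x 200 mm, drilled board 44 to 52 mm high. Origin: centre of its underside, on the worktop; x from front to back, y along its length, z up. Vial places at x +25 mm, y -65, 0, +65 mm. Front slot, open on top, at x -50 mm, 9 mm wide: between a back wall (top at 66 mm, folded back) and an aluminium lip (top at 44 mm, its top 6 mm flared 45 degrees to the front).
- slot_home (a point): Point in the rack's front slot, mid-length and mid-width, 16 mm above the worktop: where the middle of the label holder's lower edge comes when fully home. Axes as the rack's. The slot is 130 mm long in y between end stops; the holder may sit anywhere along it (35 mm either way).
- rail_strip (a joint): Springy grey plastic strip in the floor of the slot, 126 mm long; value in m, 0 = up (its top 26 mm above the worktop), 0.010 = pressed down to its stop. It resists with about 4 N at first and 9 N at the stop, and springs back when released.
- vial_open: The glass vial without a stopper, fixed in one of the rack's three places (which one varies; the other two vials have a black rubber stopper, top 94 mm above the worktop). Outer diameter 20 mm (22 mm at the mouth), 72 mm tall. Origin: centre of its underside, 12 mm above the worktop; z up.
- vial_mouth (a point): Centre of the open vial's mouth, 84 mm above the worktop; opening 13 mm in diameter or more.
- vial_floor (a point): Centre of the open vial's inner bottom, 16 mm above the worktop; the bore is straight, 13 mm in diameter, 68 mm deep.
- rod: Steel sampling rod, 120 mm long, 50 g: shaft 8 mm in diameter, and from 84 to 120 mm above its lower end a black handle 14 mm in diameter. Origin: centre of its lower end; z along the rod, up to the handle. It stands upright in a round hole, 11 mm in diameter and 40 mm deep, of the rod stand, its lower end 10 mm above the worktop.
- rod_stand: Grey block, fixed, 60 x 60 mm, 50 mm tall, with the rod in the hole in its middle. Origin: centre of its underside.
- label: White plastic label holder, 60 g: plate 5 mm thick (x), 60 wide (y), 54 tall, paper ticket on its front (-x) face; above it a grip tab 9 mm thick, 30 wide, from 52 to 100 mm above the lower edge. Origin: middle of its lower edge; z up, x from ticket face to back. Stands upright in the label stand, lower edge 10 mm above the worktop, ticket roughly towards the robot.
- label_face (a point): Middle of the ticket on the front face of the label holder's plate, 39 mm above its lower edge and 2.5 mm ahead of its mid-plane.
- label_stand: Grey block, fixed, 50 x 90 mm, 35 mm tall, with a slot 7 mm wide, 63 mm long and 25 mm deep in which the label holder stands. Origin: centre of its underside; the slot runs along its y.
- roll: Bystander: roll of labels, 66 mm diameter, 39 mm tall, origin at its underside.
- tally: Bystander: small tally counter, 44 x 51 x 30 mm, origin at its underside.
- cap: Bystander: golden jar cap, 64 mm diameter, 11 mm tall, origin at its underside.
- jar: Bystander: empty open glass jar, 70 mm diameter, 112 mm tall, origin at its underside.

How it is judged:
On the way, in this order (a step that is already met when the one before it is completed fails the run):
1. the rod stands on the bottom of the open vial, let go (horizontal distance between rod and vial_floor below 0.006 m and z of rod in the frame of vial_floor between -0.004 and 0.005 m and angle between rod's own z axis and vertical below 0.15 rad and contact force between the fingers and rod below 0.1 N), for 0.2 s.
2. the label holder is behind the lip, ticket outward, pressed home against the strip by the gripper (x of label in the frame of slot_home between -0.004 and 0.004 m and y of label in the frame of slot_home between -0.037 and 0.037 m and z of label in the frame of slot_home below 0.003 m and angle between label's own z axis and vertical below 0.15 rad and x of label_face in the frame of slot_home below 0 m and value of joint rail_strip above 0.008 m and contact force between label and rail_strip above 2 N and contact force between the fingers and label above 1 N), for 0.2 s.
At the end, for the whole second after the job is handed in: Rod let go, its end within 5 mm of the open vial's bottom. Label holder behind the lip, ticket outward, within 0.15 rad of upright, lower edge at most 3 mm above home, strip pressed more than 8 of its 10 mm (over 2 N), fingers still on the holder; rod and holder at rest (all of step 1 and all of step 2 and linear speed of label below 0.02 m/s and linear speed of rod below 0.05 m/s); the arm keeps its last pose, push and grip.
It fails at once if the roll of blank labels is shoved more than 40 mm (distance of roll from where it was at the start of the episode above 0.04 m).
It fails at once if the tally counter is shoved more than 40 mm (distance of tally from where it was at the start of the episode above 0.04 m).
It fails at once if the jar cap is shoved more than 40 mm (distance of cap from where it was at the start of the episode above 0.04 m).
It fails at once if the empty jar is shoved more than 40 mm (distance of jar from where it was at the start of the episode above 0.04 m).
It also fails if it takes over 48 s, if anything falls off the work surface, if the arm or the gripper's body presses on something with over 40 N, if the wrist force passes 120 N, or if a joint passes its speed limit or range.

## Working session

There is one attempt and no reset: what is moved stays moved. The work goes in short steps, Python scripts to look and compute and a tool call to move; the robot and the scene stay as the last step left them, time stands still between calls to the robot, and variables do not carry over. Pictures are saved under pics/ and viewed, and the job is handed in when it is done.

Besides the shell and the picture viewer there is one more tool, called after ">>>" by a JSON object that holds its "name" and its "arguments", one argument or row to a line. carry_out: Moves the arm, as the interface text tells. Its arguments: {"type":"object","properties":{"steps":{"type":"array"},"squeeze":{"type":"number"}},"required":["steps"]}

```bash
mkdir -p pics; python3 - <<'E'
from bench import manip
import cv2
s=manip.observe()
for k in s: print(k,s[k])
for n in ["scene","side","wrist"]:
    im=manip.grab_frame(n); cv2.imwrite(f"pics/{n}0.png",im)
    print(n,manip.camera_model(n))
print(manip.observe()["time_s"])
E
```

```text
time_s 0.0
joint_pos [-1.46030664e+00  3.81177484e-01  1.29827525e+00  1.53065891e-05
  1.46362802e+00 -2.15261239e-01]
qd [-1.96647147e-03 -4.31524184e-04  9.33079029e-04 -5.54734067e-05
  2.18616155e-03 -1.66636907e-03]
joint_efforts [ 1.86781086e-03 -4.48458445e+01 -2.31277746e+01 -9.36979654e-05
  4.70225335e-03  7.77956387e-06]
tool_pos [ 0.17599828 -0.520756    0.23071685]
eef_rot [-1.34473176  0.96662705 -0.96499652]
wrist_force [ 0.17653137 -0.81545699 -0.67282745]
ft_torque [0.01053623 0.02166278 0.02074637]
grip_width 0.08540375989630729
scene {'fx': 365.648678503771, 'fy': 365.648678503771, 'cx': 319.34977621692803, 'cy': 195.787527685591, 'view': array([[ 0.85404433, -0.51997114, -0.01543682, -0.47841775],
       [-0.41123379, -0.65667665, -0.63218869,  0.24726217],
       [ 0.31858287,  0.54626531, -0.77466068,  1.01525416],
       [ 0.        ,  0.        ,  0.        ,  1.        ]])}
side {'fx': 411.371199019029, 'fy': 411.371199019029, 'cx': 315.12393052451364, 'cy': 206.00215463328294, 'view': array([[-0.97103244, -0.23861996,  0.01251096,  0.48830284],
       [-0.10667377,  0.38605342, -0.91628787,  0.15795716],
       [ 0.21381468, -0.89107984, -0.40032488,  0.90907533],
       [ 0.        ,  0.        ,  0.        ,  1.        ]])}
wrist {'fx': 309.1432222911642, 'fy': 309.1432222911642, 'cx': 316.6702990090759, 'cy': 201.23440709406918, 'T_tool_cam': array([[ 9.99999327e-01, -1.00313237e-03, -5.82638084e-04,
         2.11386937e-05],
       [ 2.70933302e-04, -2.86401022e-01,  9.58109796e-01,
        -1.41950607e-01],
       [-1.12797909e-03, -9.58109309e-01, -2.86400557e-01,
         7.18295617e-02],
       [ 0.00000000e+00,  0.00000000e+00,  0.00000000e+00,
         1.00000000e+00]])}
0.15
```

View pics/scene0.png

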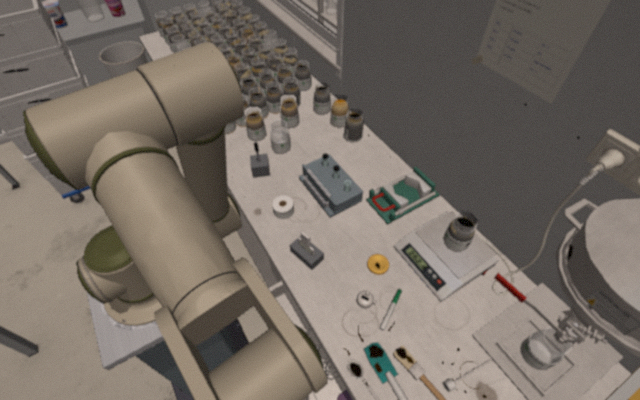

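View pics/side0.png

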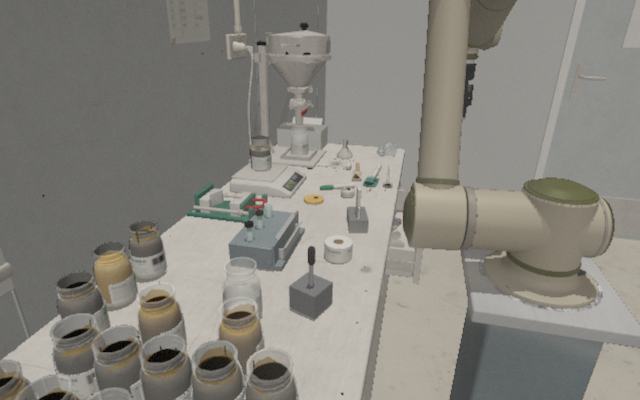

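View pics/wrist0.png

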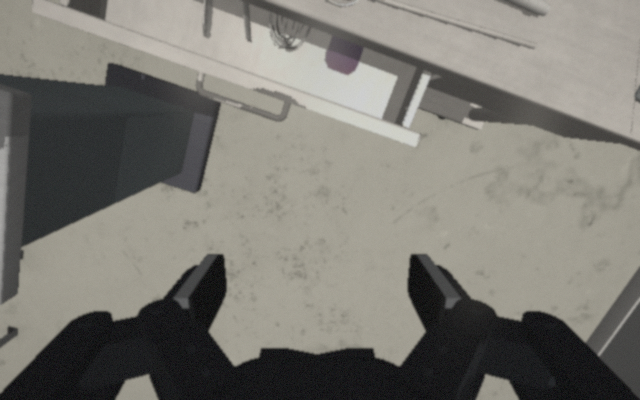

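The scene picture shows the rod stand at about (260,163), the rack at (332,185), the label stand at (307,250), the roll at (283,206), the jar at (280,138) and the cap at (378,264). In the side picture the rod is at (311,260) and the label at (358,205). Next I'll locate them with the networks.

```bash
cat > h.py <<'E'
from bench import manip
import numpy as np, cv2
from scipy.spatial.transform import Rotation as R
def cam(n,s=None):
    m=manip.camera_model(n); K=np.array([[m['fx'],0,m['cx']],[0,m['fy'],m['cy']],[0,0,1]])
    if n=='wrist':
        T=np.eye(4);T[:3,:3]=R.from_rotvec(s['eef_rot']).as_matrix();T[:3,3]=s['tool_pos']
        V=np.linalg.inv(T@m['T_tool_cam'])
    else: V=m['view']
    return K,V
def proj(C,P):
    K,V=C;P=np.atleast_2d(P);c=P@V[:3,:3].T+V[:3,3];u=c@K.T;return u[:,:2]/u[:,2:]
def ray(C,uv):
    K,V=C;d=V[:3,:3].T@np.linalg.solve(K,[uv[0],uv[1],1]);o=-V[:3,:3].T@V[:3,3];return o,d/np.linalg.norm(d)
def atz(C,uv,z):
    o,d=ray(C,uv);return o+d*(z-o[2])/d[2]
def crop(im,box,f,name):
    l,t,r,b=[int(v) for v in box];c=im[max(t,0):b,max(l,0):r];cv2.imwrite(name,cv2.resize(c,None,fx=f,fy=f,interpolation=cv2.INTER_CUBIC))
E
python3 - <<'E'
from h import *
for n in ["scene","side"]:
    C=cam(n)
    for t in ["rod","rod_stand","label","label_stand","rack","vial_open","roll","tally","cap","jar"]:
        r=manip.find_in(n,t)
        for x in r[:2]:
            e=x['extent']; print(n,t,round(x['p'],2),np.round(e,1),np.round(atz(C,((e[0]+e[2])/2,(e[1]+e[3])/2),0.025),3))
    im=cv2.imread(f"pics/{n}0.png")
    crop(im,(220,110,420,290) if n=="scene" else (200,170,400,330),4,f"pics/{n}0c.png")
print(manip.observe()['time_s'])
E
```

```text
scene rod 0.26 [357.2 288.5 375.  307.9] [ 0.485 -0.359  0.025]
scene rod_stand 0.59 [250.6 152.  271.9 177.2] [0.463 0.227 0.025]
scene label 0.59 [271.1 193.5 296.1 217.3] [0.445 0.027 0.025]
scene label 0.53 [302.1 231.6 316.3 253. ] [ 0.445 -0.133  0.025]
scene label_stand 0.8 [289.9 240.7 326.9 268.3] [ 0.423 -0.167  0.025]
scene rack 0.89 [299.6 153.  364.2 218.3] [0.619 0.016 0.025]
scene rack 0.25 [357.4 287.3 375.6 306.7] [ 0.488 -0.356  0.025]
scene vial_open 0.39 [341.5 177.9 354.5 194.3] [ 0.662 -0.014  0.025]
scene roll 0.98 [271.2 195.2 296.1 218.5] [0.443 0.022 0.025]
scene tally 0.74 [358.3 288.7 377.4 307.8] [ 0.489 -0.361  0.025]
scene tally 0.62 [271.1 118.7 288.1 153.5] [0.585 0.324 0.025]
scene cap 0.74 [365.  255.4 389.3 279.3] [ 0.564 -0.302  0.025]
scene jar 0.95 [271.4 118.  290.6 151.5] [0.593 0.328 0.025]
side rod 0.79 [305.  249.7 317.  283.8] [0.482 0.124 0.025]
side rod_stand 0.64 [292.5 275.  334.4 319.4] [0.45  0.229 0.025]
side label 0.56 [355.7 186.7 358.7 215.7] [ 0.439 -0.266  0.025]
side label_stand 0.79 [346.4 208.2 370.9 233.3] [ 0.415 -0.132  0.025]
side rack 0.83 [232.9 212.5 304.6 271.8] [0.607 0.043 0.025]
side vial_open 0.69 [266.7 201.1 270.1 216.2] [ 0.676 -0.144  0.025]
side vial_open 0.29 [326.1 236.8 353.4 264.6] [0.434 0.04  0.025]
side roll 0.97 [328.4 238.1 354.  265.6] [0.43  0.044 0.025]
side cap 0.65 [302.9 194.1 326.4 202.7] [ 0.567 -0.253  0.025]
1.15
```

View pics/scene0c.png

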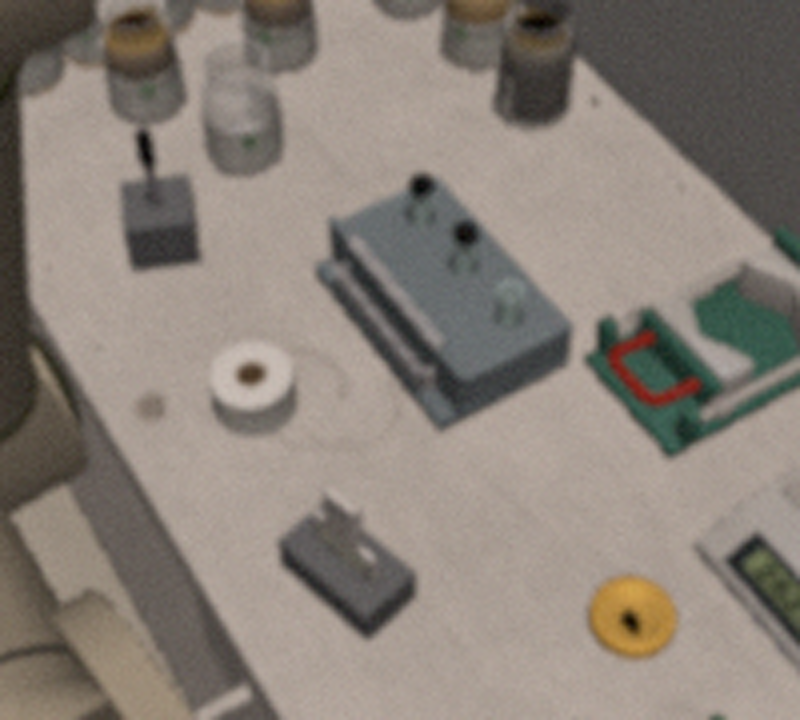

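View pics/side0c.png

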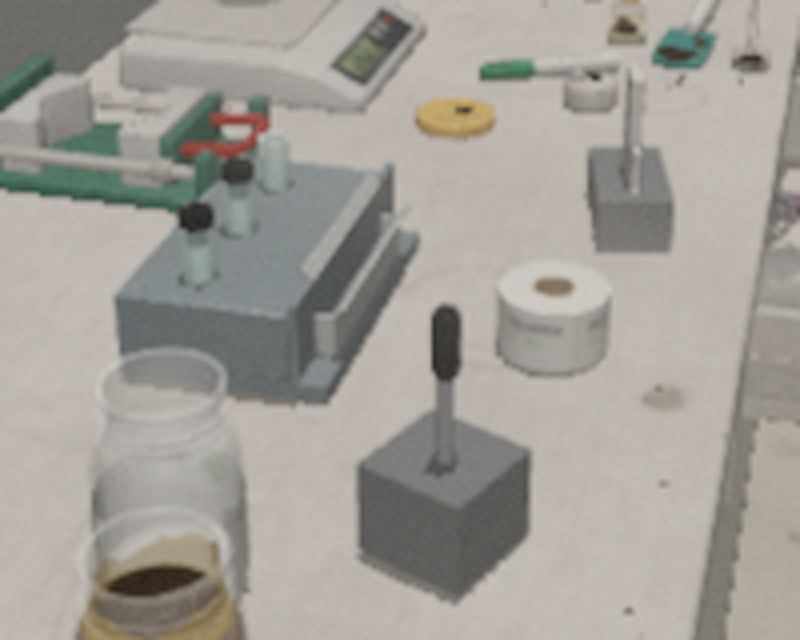

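The open vial is the one at y -65, the rack end nearest -y: crop (510,300), or about (347,186) in the full scene picture. The tool axes and a rough corner fit come next.

```bash
python3 - <<'E'
from h import *
s=manip.observe()
print(R.from_rotvec(s['eef_rot']).as_matrix().round(3))
C=cam('scene');D=cam('side')
S=lambda x,y:(220+x/4,110+y/4)
Q=lambda x,y:(200+x/4,170+y/4)
print('rack back +y',atz(C,S(435,178),.052),'back -y',atz(C,S(570,328),.052),'side back+y?',atz(D,Q(118,297),.052))
print('flange -y front',atz(C,S(443,428),.002), '+y', atz(C,S(320,270),.002),'side +y',atz(D,Q(325,398),0),'side -y',atz(D,Q(418,238),.0))
def tri(a,b):
    o1,d1=ray(C,a);o2,d2=ray(D,b)
    A=np.stack([d1,-d2],1);t=np.linalg.lstsq(A,o2-o1,rcond=None)[0]
    p=o1+d1*t[0];q=o2+d2*t[1];return ((p+q)/2).round(4),np.linalg.norm(p-q).round(4)
print('rod top',tri(S(143,133),Q(446,310)))
print('stand top centre rod',atz(C,S(153,198),.05),atz(D,Q(441,468),.05))
print('label top', tri(S(340,495),Q(633,68)))
for c in [(283,545),(322,512),(413,578),(370,608)]: print('lstand',atz(C,S(*c),.035))
for c in [(588,150),(657,148),(670,198),(597,203)]: print('lstand side',atz(D,Q(*c),.035))
E
```

```text
[[ 0.32  -0.     0.947]
 [-0.947  0.     0.32 ]
 [-0.    -1.    -0.   ]]
rack back +y [0.67264613 0.12111107 0.052     ] back -y [ 0.6728937  -0.07681596  0.052     ] side back+y? [0.67139274 0.12208083 0.052     ]
flange -y front [ 0.55631449 -0.07534883  0.002     ] +y [0.55650222 0.12188927 0.002     ] side +y [0.55338356 0.11394211 0.        ] side -y [ 0.55490472 -0.09167835  0.        ]
rod top (array([0.4571, 0.223 , 0.1302]), np.float64(0.0011))
stand top centre rod [0.45729715 0.23066313 0.05      ] [0.45580982 0.23280811 0.05      ]
label top (array([ 0.4241, -0.153 ,  0.1135]), np.float64(0.0001))
lstand [ 0.39085644 -0.12178421  0.035     ]
lstand [ 0.4282725  -0.11227983  0.035     ]
lstand [ 0.45567805 -0.19375763  0.035     ]
lstand [ 0.41791322 -0.19821254  0.035     ]
lstand side [ 0.45707394 -0.18883847  0.035     ]
lstand side [ 0.41041093 -0.20535801  0.035     ]
lstand side [ 0.3911502  -0.12533069  0.035     ]
lstand side [ 0.43667821 -0.10495056  0.035     ]
```

Rough values from these pixels: rack centre about (0.612, 0.022) with yaw near 0, rod (0.457, 0.228), and label stand (0.424, -0.156) with yaw about 18°. I'll move to an overview for the wrist camera.

>>> {"name": "carry_out", "arguments": {
  "steps": [
    {"gripper": -1, "tx": 22, "ty": 43, "tz": 6, "spin": 5},
    {"gripper": -1, "tx": 22, "ty": 43, "tz": 6, "spin": 5},
    {"gripper": -1, "tx": 22, "ty": 43, "tz": 6, "spin": 5},
    {"gripper": -1, "tx": 22, "ty": 43, "tz": 6, "spin": 5},
    {"gripper": -1, "tx": 22, "ty": 43, "tz": 6, "spin": 5}
  ]
}}

```text
time_s: 1.65
tool_pos: [0.2857, -0.303, 0.2599]
eef_rot: [-1.478, 0.627, -0.625]
wrist_force: [0.8, 1.6, -0.1]
grip_width: 0.0856
```

>>> {"name": "carry_out", "arguments": {
  "steps": [
    {"gripper": -1, "tx": 22, "ty": 43, "tz": 6, "spin": 5},
    {"gripper": -1, "tx": 22, "ty": 43, "tz": 6, "spin": 5},
    {"gripper": -1, "tx": 22, "ty": 43, "tz": 6, "spin": 5},
    {"gripper": -1, "tx": 22, "ty": 43, "tz": 6, "spin": 5},
    {"gripper": -1, "tx": 22, "ty": 43, "tz": 6, "spin": 5}
  ]
}}

```text
time_s: 2.15
tool_pos: [0.3964, -0.081, 0.2921]
eef_rot: [-1.554, 0.272, -0.276]
wrist_force: [0.7, -0.6, 0.1]
grip_width: 0.0857
```

>>> {"name": "carry_out", "arguments": {
  "steps": [
    {"gripper": -1, "tx": 22, "ty": 43, "tz": 6, "spin": 5},
    {"gripper": -1, "tx": 22, "ty": 43, "tz": 6, "spin": 5},
    {"gripper": -1, "tx": 22, "ty": 43, "tz": 6, "spin": 5},
    {"gripper": -1, "tx": 22, "ty": 43, "tz": 6, "spin": 5},
    {"gripper": -1}
  ]
}}

```text
$.steps[4]: bad value
```

>>> {"name": "carry_out", "arguments": {
  "steps": [
    {"gripper": -1, "tx": 22, "ty": 43, "tz": 3, "spin": 5},
    {"gripper": -1, "tx": 22, "ty": 43, "tz": 3, "spin": 5},
    {"gripper": -1, "tx": 22, "ty": 43, "tz": 3, "spin": 5},
    {"gripper": -1, "tx": 22, "ty": 43, "tz": 3, "spin": 4},
    {"gripper": -1, "tx": 0, "ty": 0, "tz": 0, "spin": 0}
  ]
}}

```text
time_s: 2.65
tool_pos: [0.4868, 0.102, 0.3058]
eef_rot: [-1.571, -0.01, -0.001]
wrist_force: [-0.1, -0.4, 0.2]
grip_width: 0.0852
```

```bash
python3 - <<'E'
from h import *
s=manip.observe(); print(s['tool_pos'],np.abs(s['qd']).max())
im=manip.grab_frame('wrist'); cv2.imwrite('pics/w1.png',im)
np.save('s1.npy',np.r_[s['tool_pos'],s['eef_rot']])
print(R.from_rotvec(s['eef_rot']).as_matrix().round(3))
E
```

```text
[0.48675011 0.10201621 0.3057684 ] 0.043851115786426795
[[ 1.     0.007 -0.006]
 [ 0.006  0.     1.   ]
 [ 0.007 -1.     0.   ]]
```

View pics/w1.png

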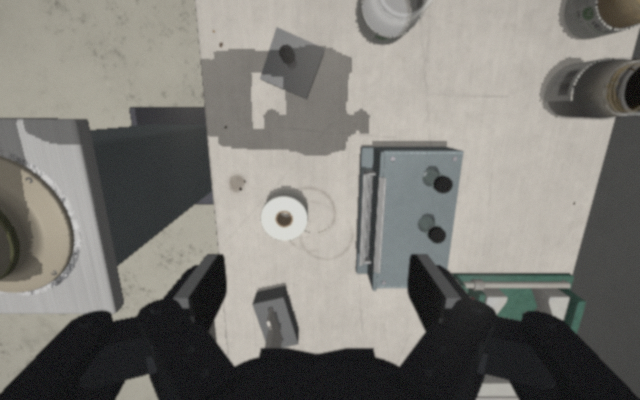

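The wrist view shows the rod top at (288,54), the rack at (358–462, 145–290), the roll at (284,218) and the label stand at (275,318). The right finger hides the open vial. I'll measure here.

```bash
python3 - <<'E'
from h import *
v=np.load('s1.npy');C=cam('wrist',dict(tool_pos=v[:3],eef_rot=v[3:]))
im=cv2.imread('pics/w1.png')
crop(im,(340,130,480,300),4.5,'pics/w1rack.png')
crop(im,(240,15,340,115),6,'pics/w1rod.png')
for t in ['rod','rod_stand','rack']:
    for x in manip.trace('wrist',t)[:2]:
        cnt=max(cv2.findContours(x['pixels'].astype(np.uint8),0,1)[0],key=cv2.contourArea)
        print(t,x['p'],x['extent'],cv2.minAreaRect(cnt)) 
print(atz(C,(288,54),.130))
E
```

```text
rod 0.54 [279.8, 47.2, 293.8, 67.3] ((288.5000305175781, 56.0000114440918), (23.33452033996582, 14.849242210388184), 45.0)
rod_stand 0.62 [260.6, 30.8, 324.3, 98.4] ((291.3787841796875, 63.32640075683594), (53.21897506713867, 56.43301010131836), 20.376436233520508)
rack 0.61 [351.1, 149.0, 464.1, 288.5] ((408.2885437011719, 218.43014526367188), (102.40452575683594, 145.89892578125), 2.337306022644043)
[0.4594134  0.22379498 0.13      ]
```

View pics/w1rack.png

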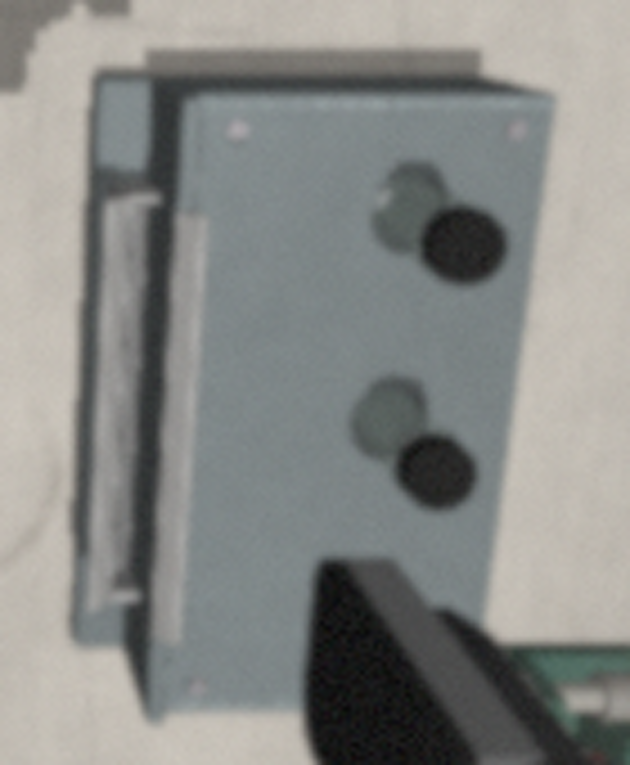

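View pics/w1rod.png

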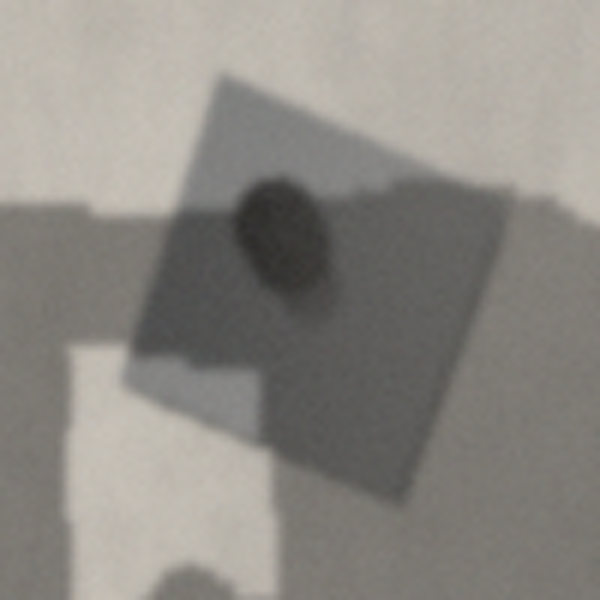

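```bash
python3 - <<'E'
from h import *
v=np.load('s1.npy');C=cam('wrist',dict(tool_pos=v[:3],eef_rot=v[3:]))
f=lambda x,y:(340+x/4.5,130+y/4.5)
g=lambda x,y:(240+x/6,15+y/6)
cs=np.array([atz(C,g(*p),.05) for p in [(222,75),(515,190),(403,507),(123,380)]])
print('rod stand',cs.round(4).tolist(),cs.mean(0)); print('rod top',atz(C,g(270,222),.13))
a=atz(C,f(463,245),.094);b=atz(C,f(437,470),.094);print('stoppers',a,b,'open',2*b-a)
for n,p,z in [('fl+y',(98,72),.002),('fl-y',(75,643),.002),('board +y back',(553,95),.052),('board -y front',(150,715),.052),('board +y front',(185,95),.052),('wallfold -y',(165,640),.066),('wallfold+y L',(178,213),.066),('wallfold+yR',(207,215),.066),('lip+yL',(105,195),.044),('lip-yL',(88,605),.044)]:
    print(n,atz(C,f(*p),z).round(4))
E
```

```text
rod stand [[0.4412, 0.2639, 0.05], [0.4975, 0.2443, 0.05], [0.4755, 0.1855, 0.05], [0.4197, 0.2093, 0.05]] [0.45846083 0.22574889 0.05      ]
rod top [0.4566436  0.22548415 0.13      ]
stoppers [0.6360458  0.08994264 0.094     ] [0.6366367  0.02638212 0.094     ] open [ 0.63722759 -0.0371784   0.094     ]
fl+y [0.5523 0.124  0.002 ]
fl-y [ 0.5535 -0.0795  0.002 ]
board +y back [0.6744 0.1237 0.052 ]
board -y front [ 0.5712 -0.0772  0.052 ]
board +y front [0.5696 0.1233 0.052 ]
wallfold -y [ 0.5713 -0.0419  0.066 ]
wallfold+y L [0.5668 0.0922 0.066 ]
wallfold+yR [0.575  0.0917 0.066 ]
lip+yL [0.5496 0.0928 0.044 ]
lip-yL [ 0.5506 -0.0418  0.044 ]
```

>>> {"name": "carry_out", "arguments": {
  "steps": [
    {"gripper": -1, "tx": -10, "ty": 42, "tz": -20, "spin": 0},
    {"gripper": -1, "tx": -10, "ty": 42, "tz": -20, "spin": 0},
    {"gripper": -1, "tx": -10, "ty": 42, "tz": -20, "spin": 0},
    {"gripper": -1, "tx": 0, "ty": 0, "tz": -40, "spin": 0},
    {"gripper": -1, "tx": 0, "ty": 0, "tz": 0, "spin": 0}
  ]
}}

```text
time_s: 3.35
tool_pos: [0.4543, 0.2191, 0.2047]
eef_rot: [-1.573, 0.007, -0.024]
wrist_force: [-0.2, -1.1, 0.7]
grip_width: 0.0856
```

```bash
python3 - <<'E'
from h import *
s=manip.observe(); print(s['tool_pos'],s['eef_rot'])
im=manip.grab_frame('wrist'); cv2.imwrite('pics/w2.png',im)
C=cam('wrist',s); p=proj(C,[[.4575,.2255,.130],[.4575,.2255,.05]]); print(p)
for q in p: cv2.drawMarker(im,tuple(int(round(a)) for a in q),(0,0,255),0,10,1)
cv2.imwrite('pics/w2m.png',im)
E
```

```text
[0.45427037 0.21905803 0.20470563] [-1.57297967  0.00728494 -0.02423968]
[[321.34202301 202.72914998]
 [319.25562068 178.81359618]]
```

View pics/w2m.png

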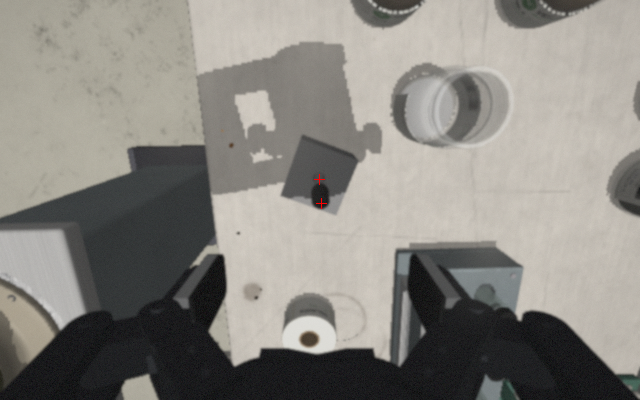

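Rod top seen at (320,200), 2–3 px above the predicted mark, so the rod is at about (0.457, 0.227). I'll descend and grip.

>>> {"name": "carry_out", "arguments": {
  "steps": [
    {"gripper": -1, "tx": 3, "ty": 8, "tz": -25, "spin": 0},
    {"gripper": -1, "tx": 0, "ty": 0, "tz": -45, "spin": 0},
    {"gripper": -1, "tx": 0, "ty": 0, "tz": -35, "spin": 0},
    {"gripper": -1, "tx": 0, "ty": 0, "tz": 0, "spin": 0}
  ]
}}

```text
time_s: 3.8
tool_pos: [0.4658, 0.223, 0.1103]
eef_rot: [-1.568, -0.002, -0.05]
wrist_force: [0.4, 0.6, 0.7]
grip_width: 0.0855
```

```bash
python3 - <<'E'
from h import *
s=manip.observe(); print(s['tool_pos'],s['joint_pos'],s['qd']); print(R.from_rotvec(s['eef_rot']).as_matrix().round(3))
E
```

```text
[0.46584014 0.22300277 0.1102937 ] [ 0.21953371  0.43656113  1.59851802 -0.00573481  1.07319184  0.2527968 ] [-0.02328913 -0.07363115 -0.09475397 -0.00117632  0.06853647 -0.00476977]
[[ 0.999  0.034  0.031]
 [-0.031  0.002  1.   ]
 [ 0.034 -0.999  0.003]]
```

>>> {"name": "carry_out", "arguments": {
  "steps": [
    {"gripper": -1, "tx": -8, "ty": 4, "tz": -15, "spin": 2},
    {"gripper": -1, "tx": 0, "ty": 0, "tz": 0, "spin": 0},
    {"gripper": -1, "tx": 0, "ty": 0, "tz": 0, "spin": 0}
  ]
}}

```text
time_s: 4.1
tool_pos: [0.4634, 0.2251, 0.1031]
eef_rot: [-1.565, -0.034, -0.036]
wrist_force: [0.4, -0.6, -0.1]
grip_width: 0.0856
```

```bash
cat > st.py <<'E'
from h import *
s=manip.observe(); print(s['time_s'],s['tool_pos'].round(4),s['wrist_force'].round(1),s['grip_width'],np.abs(s['qd']).max().round(3)); print(R.from_rotvec(s['eef_rot']).as_matrix().round(3))
E
python3 st.py
```

```text
4.1 [0.4634 0.2251 0.1031] [ 0.4 -0.6 -0.1] 0.08559000085982132 0.026
[[ 0.999  0.045  0.001]
 [-0.001  0.006  1.   ]
 [ 0.045 -0.999  0.006]]
```

>>> {"name": "carry_out", "arguments": {
  "steps": [
    {"gripper": -1, "tx": -8, "ty": 2, "tz": -8, "spin": 0},
    {"gripper": -1, "tx": -2, "ty": 0, "tz": -2, "spin": 0}
  ]
}}

```text
time_s: 4.3
tool_pos: [0.4552, 0.2269, 0.0961]
eef_rot: [-1.563, -0.037, -0.043]
wrist_force: [-0.5, -0.5, 0.5]
grip_width: 0.0852
```

```bash
python3 st.py
```

```text
4.3 [0.4552 0.2269 0.0961] [-0.5 -0.5  0.5] 0.08524020371775007 0.058
[[ 0.999  0.051  0.003]
 [-0.004  0.007  1.   ]
 [ 0.051 -0.999  0.007]]
```

>>> {"name": "carry_out", "arguments": {
  "steps": [
    {"gripper": -0.3, "tx": 3, "ty": 1, "tz": -2, "spin": 0},
    {"gripper": 0.5, "tx": 0, "ty": 0, "tz": 0, "spin": 0},
    {"gripper": 1, "tx": 0, "ty": 0, "tz": 0, "spin": 0},
    {"gripper": 1, "tx": 0, "ty": 0, "tz": 0, "spin": 0},
    {"gripper": 1, "tx": 0, "ty": 0, "tz": 0, "spin": 0}
  ],
  "squeeze": 40
}}

```text
time_s: 4.8
tool_pos: [0.4587, 0.2282, 0.0949]
eef_rot: [-1.563, -0.038, -0.044]
wrist_force: [-6.4, -0.5, 7.8]
grip_width: 0.0129
```

```bash
python3 st.py
```

```text
4.8 [0.4587 0.2282 0.0949] [-6.4 -0.5  7.8] 0.012870867701270213 0.009
[[ 0.999  0.052  0.003]
 [-0.004  0.007  1.   ]
 [ 0.052 -0.999  0.007]]
```

Gripped: width 12.9 mm on the 14 mm handle. Lifting.

>>> {"name": "carry_out", "arguments": {
  "steps": [
    {"gripper": 1, "tx": 0, "ty": 0, "tz": 20, "spin": 0},
    {"gripper": 1, "tx": 0, "ty": 0, "tz": 40, "spin": 0},
    {"gripper": 1, "tx": 0, "ty": 0, "tz": 45, "spin": 0},
    {"gripper": 1, "tx": 15, "ty": -20, "tz": 30, "spin": 0},
    {"gripper": 1, "tx": 20, "ty": -30, "tz": 0, "spin": 0}
  ]
}}

```text
time_s: 5.3
tool_pos: [0.4907, 0.179, 0.2342]
eef_rot: [-1.564, -0.038, -0.035]
wrist_force: [0.9, -0.3, -0.9]
grip_width: 0.0129
```

```bash
python3 st.py
```

```text
5.3 [0.4907 0.179  0.2342] [ 0.9 -0.3 -0.9] 0.0129172651411237 0.686
[[ 0.999  0.047 -0.002]
 [ 0.002  0.006  1.   ]
 [ 0.047 -0.999  0.006]]
```

>>> {"name": "carry_out", "arguments": {
  "steps": [
    {"gripper": 1, "tx": 28, "ty": -39, "tz": 0, "spin": 0},
    {"gripper": 1, "tx": 28, "ty": -39, "tz": 0, "spin": 0},
    {"gripper": 1, "tx": 28, "ty": -39, "tz": 0, "spin": 0},
    {"gripper": 1, "tx": 28, "ty": -39, "tz": 0, "spin": 0},
    {"gripper": 1, "tx": 28, "ty": -39, "tz": 0, "spin": 0}
  ]
}}

```text
time_s: 5.8
tool_pos: [0.6336, -0.0223, 0.2361]
eef_rot: [-1.563, -0.043, -0.034]
wrist_force: [0.5, 0.6, -0.6]
grip_width: 0.0128
```

```bash
python3 st.py; python3 - <<'E'
from h import *
for n in ['wrist','side','scene']:
    im=manip.grab_frame(n); cv2.imwrite(f'pics/{n}3.png',im)
E
```

```text
5.8 [ 0.6336 -0.0223  0.2361] [ 0.5  0.6 -0.6] 0.012758146559839825 0.921
[[ 0.999  0.049 -0.006]
 [ 0.006  0.007  1.   ]
 [ 0.049 -0.999  0.007]]
```

View pics/wrist3.png

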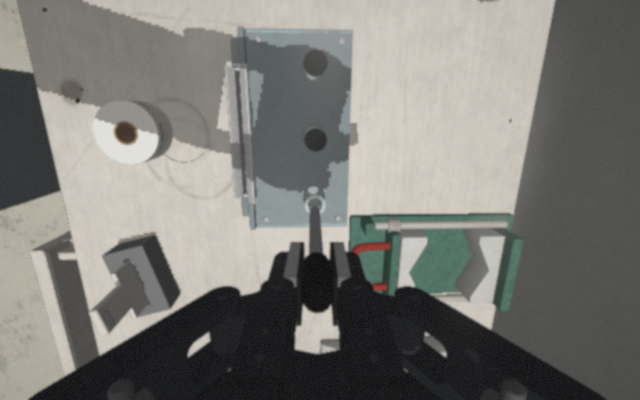

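View pics/side3.png

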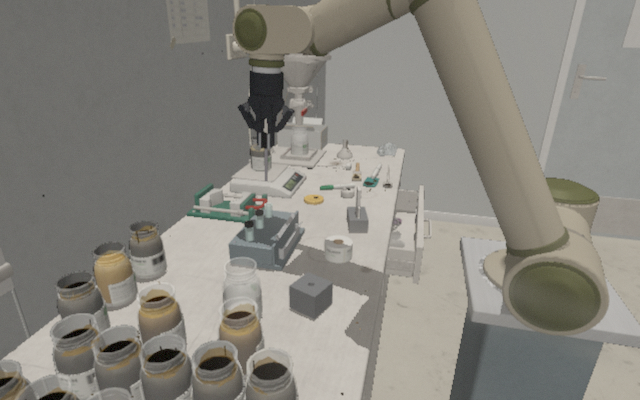

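View pics/scene3.png

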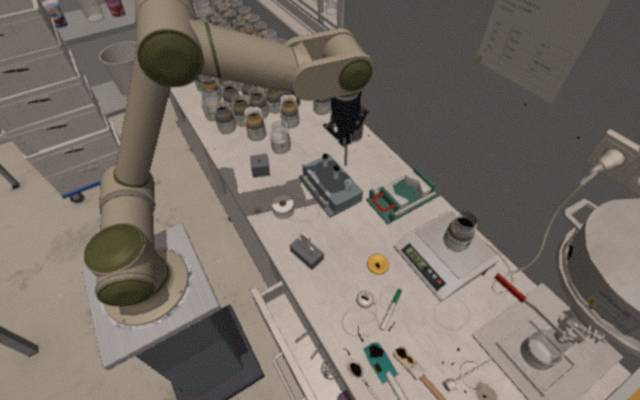

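All three views show the rod held, with its tip near the open vial: vial mouth about (315,203) in the wrist view. The arm was still moving, so I'll look again now it has settled.

```bash
python3 - <<'E'
from h import *
s=manip.observe(); print(s['tool_pos'],np.abs(s['qd']).max())
im=manip.grab_frame('wrist'); cv2.imwrite('pics/w4.png',im)
np.save('s4.npy',np.r_[s['tool_pos'],s['eef_rot']])
crop(im,(215,20,375,320),3,'pics/w4c.png')
crop(manip.grab_frame('scene'),(290,90,410,230),5,'pics/sc4.png')
crop(manip.grab_frame('side'),(220,100,320,260),5,'pics/sd4.png')
M=R.from_rotvec(s['eef_rot']).as_matrix();print(M.round(3))
E
```

```text
[ 0.63369959 -0.02302501  0.23484798] 0.05470514385350125
[[ 0.999  0.048 -0.003]
 [ 0.002  0.007  1.   ]
 [ 0.048 -0.999  0.007]]
```

View pics/w4c.png

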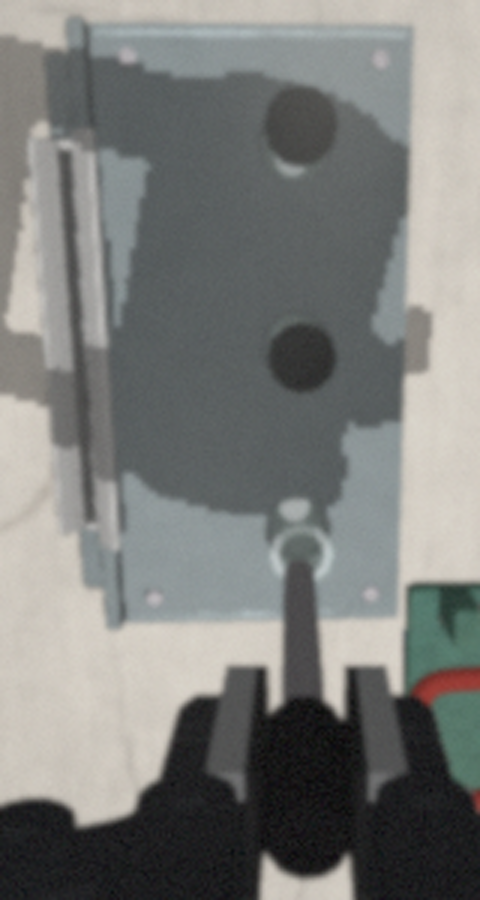

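View pics/sc4.png

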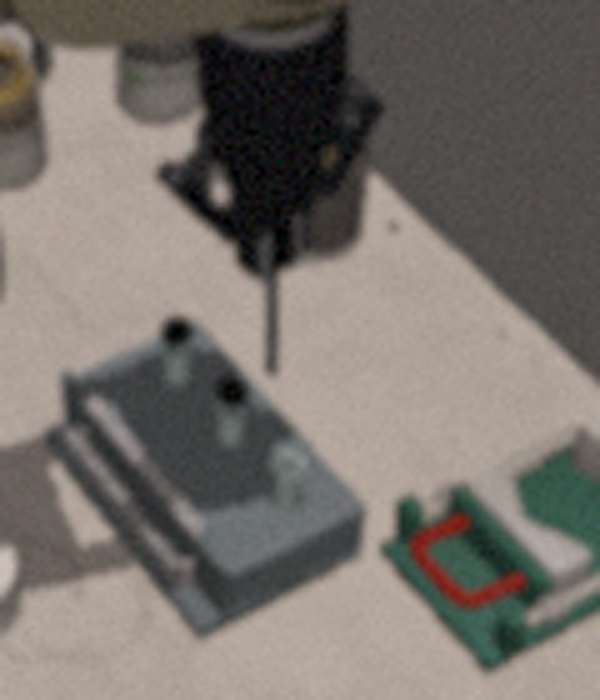

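View pics/sd4.png

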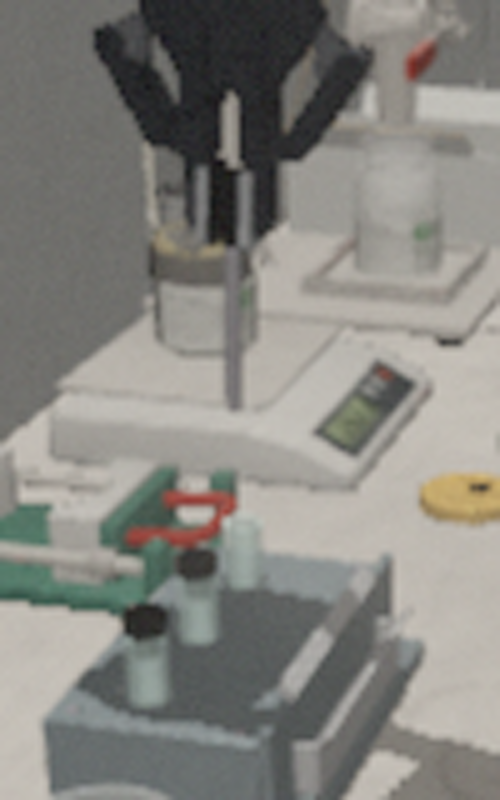

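```bash
python3 - <<'E'
from h import *
v=np.load('s4.npy');W=cam('wrist',dict(tool_pos=v[:3],eef_rot=v[3:]))
C=cam('scene');D=cam('side')
def tri(a,b):
    o1,d1=ray(C,a);o2,d2=ray(D,b)
    t=np.linalg.lstsq(np.stack([d1,-d2],1),o2-o1,rcond=None)[0]
    p=o1+d1*t[0];q=o2+d2*t[1];return ((p+q)/2).round(4),np.linalg.norm(p-q).round(4)
w=lambda x,y:(215+x/3,20+y/3)
tipC=(344.2,164.4);tipD=(266.8,181.2)
print('tip tri',tri(tipC,tipD),'rod mouth tri',tri((348.4,181.2),(268.6,204)))
print('mouth w',atz(W,w(302,552),.084),'sc',atz(C,(348.4,181.2),.084),'sd',atz(D,(268.6,204),.084))
print('stoppers',atz(W,w(302,357),.094),atz(W,w(301,125),.094))
print('board corners',[atz(W,w(*p),.052).round(4) for p in [(412,28),(397,615),(85,22)]])
# expected tip by kinematics: grasp pose
M=R.from_rotvec(v[3:]).as_matrix()
print('tool axis tip', v[:3]+M[:,1]*.083)
print('tip px predicted from W', proj(W,[v[:3]+M[:,1]*.083, v[:3]+np.array([0,0,-.085])]))
print('slot edges: wall fold R/L, lip', [(p,atz(W,w(*p),z).round(4)) for p,z in [((108,545),.066),((82,130),.066),((90,130),.066),((72,150),.044),((58,150),.044),((88,520),.044)]])
E
```

```text
tip tri (array([ 0.6331, -0.0264,  0.1538]), np.float64(0.0)) rod mouth tri (array([ 0.6388, -0.0422,  0.0874]), np.float64(0.0054))
mouth w [ 0.63884387 -0.03975407  0.084     ] sc [ 0.64373452 -0.03855485  0.084     ] sd [ 0.63814179 -0.04673861  0.084     ]
stoppers [0.63837691 0.02448843 0.094     ] [0.63808185 0.08869789 0.094     ]
board corners [array([0.6751, 0.1232, 0.052 ]), array([ 0.676 , -0.0746,  0.052 ]), array([0.5727, 0.1236, 0.052 ])]
tool axis tip [ 0.63769198 -0.02243748  0.15194614]
tip px predicted from W [[318.19207408 207.92380085]
 [312.87513029 207.9037865 ]]
slot edges: wall fold R/L, lip [((108, 545), array([ 0.5724, -0.0417,  0.066 ])), ((82, 130), array([0.5722, 0.0907, 0.066 ])), ((90, 130), array([0.5746, 0.0907, 0.066 ])), ((72, 150), array([0.5647, 0.0876, 0.044 ])), ((58, 150), array([0.5602, 0.0876, 0.044 ])), ((88, 520), array([ 0.5619, -0.0385,  0.044 ]))]
```

>>> {"name": "carry_out", "arguments": {
  "steps": [
    {"gripper": 1, "tx": 3, "ty": -15, "tz": -20, "spin": 0},
    {"gripper": 1, "tx": 0, "ty": 0, "tz": -20, "spin": 0},
    {"gripper": 1, "tx": 0, "ty": 0, "tz": -5, "spin": 0},
    {"gripper": 1, "tx": 0, "ty": 0, "tz": 0, "spin": 0}
  ]
}}

```text
time_s: 6.5
tool_pos: [0.6339, -0.0297, 0.1928]
eef_rot: [-1.563, -0.052, -0.03]
wrist_force: [-0.1, 0.6, 0.2]
grip_width: 0.0129
```

```bash
cat > look.py <<'E'
import sys
from h import *
k=sys.argv[1]
s=manip.observe(); print(s['tool_pos'],np.abs(s['qd']).max(),s['wrist_force'].round(1))
im=manip.grab_frame('wrist'); cv2.imwrite(f'pics/w{k}.png',im)
np.save(f's{k}.npy',np.r_[s['tool_pos'],s['eef_rot']])
a=cv2.resize(im[130:330,265:375],None,fx=3,fy=3,interpolation=2)
b=cv2.resize(manip.grab_frame('scene')[130:210,310:390],None,fx=5,fy=5,interpolation=2)
c=cv2.resize(manip.grab_frame('side')[150:230,240:300],None,fx=5,fy=5,interpolation=2)
o=np.zeros((820,760,3),np.uint8);o[:600,:330]=a;o[:400,340:740]=b;o[410:810,340:640]=c
cv2.imwrite(f'pics/c{k}.png',o[:820])
M=R.from_rotvec(s['eef_rot']).as_matrix();print(M.round(3)[:,1])
E
python3 look.py 5
```

```text
[ 0.63390808 -0.02965267  0.19281073] 0.014936640844428474 [-0.1  0.6  0.2]
[ 0.052  0.007 -0.999]
```

View pics/c5.png

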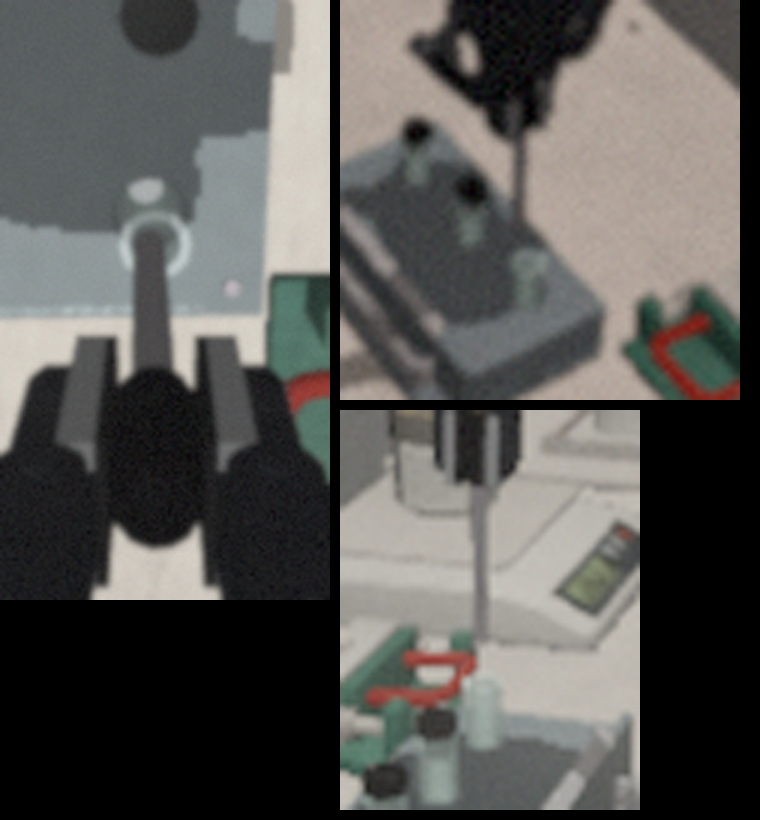

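```bash
cat > tri.py <<'E'
from h import *
C=cam('scene');D=cam('side')
def tri(a,b):
    o1,d1=ray(C,a);o2,d2=ray(D,b)
    t=np.linalg.lstsq(np.stack([d1,-d2],1),o2-o1,rcond=None)[0]
    p=o1+d1*t[0];q=o2+d2*t[1];return ((p+q)/2).round(4),np.linalg.norm(p-q).round(4)
def W(k):
    v=np.load(f's{k}.npy');return cam('wrist',dict(tool_pos=v[:3],eef_rot=v[3:]))
E
python3 - <<'E'
from tri import *
print('tip',tri((345.8,174),(268.4,195.4)))
w=W(5);print('tip W',atz(w,(314.8,208.5),.110),'mouth W',atz(w,(316.7,211.3),.084))
C_=(310+(530-340)/5,130+262/5);print('mouth scene',atz(C,C_,.084),'side',atz(D,(268.8,204.6),.084),tri(C_,(268.8,204.6)))
E
```

```text
tip (array([ 0.6346, -0.033 ,  0.1148]), np.float64(0.0042))
tip W [ 0.63564776 -0.02946566  0.11      ] mouth W [ 0.63860987 -0.04022985  0.084     ]
mouth scene [ 0.6399021  -0.04199609  0.084     ] side [ 0.63634293 -0.04322427  0.084     ] (array([ 0.6377, -0.0432,  0.0847]), np.float64(0.0031))
```

>>> {"name": "carry_out", "arguments": {
  "steps": [
    {"gripper": 1, "tx": 4, "ty": -8, "tz": -4, "spin": 0},
    {"gripper": 1, "tx": 3, "ty": -6, "tz": -4, "spin": 0},
    {"gripper": 1, "tx": 0, "ty": 0, "tz": 0, "spin": 0}
  ]
}}

```text
time_s: 6.95
tool_pos: [0.6427, -0.0452, 0.1871]
eef_rot: [-1.565, -0.056, -0.034]
wrist_force: [0.1, 0.1, 0.1]
grip_width: 0.0124
```

```bash
python3 look.py 6
```

```text
[ 0.64268311 -0.04519374  0.18705798] 0.007999166297865212 [0.1 0.1 0.1]
[ 0.058  0.006 -0.998]
```

View pics/c6.png

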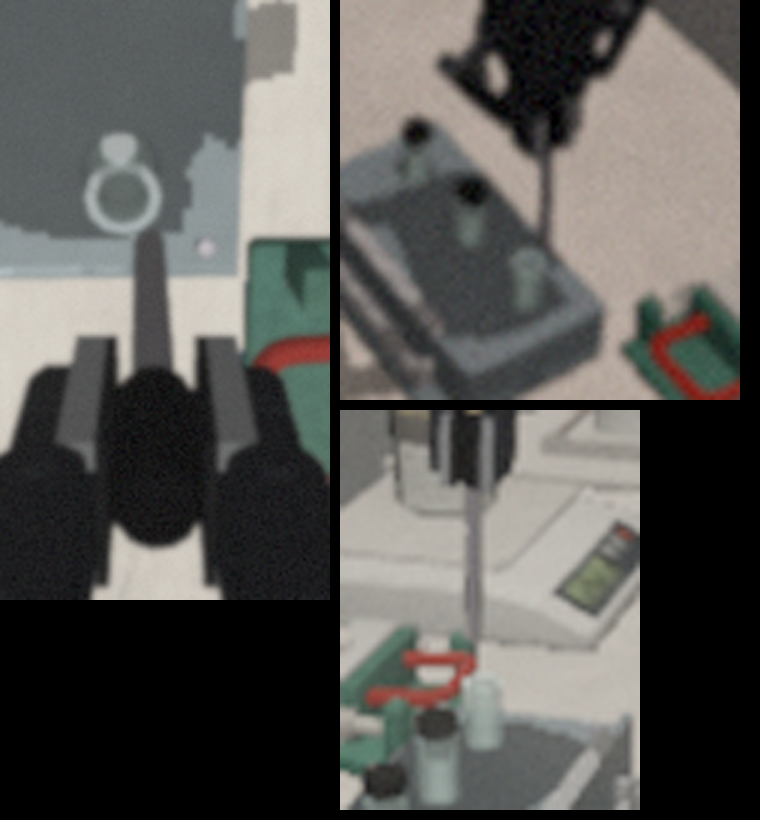

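>>> {"name": "carry_out", "arguments": {
  "steps": [
    {"gripper": 1, "tx": -6, "ty": 5, "tz": 0, "spin": 0},
    {"gripper": 1, "tx": 0, "ty": 0, "tz": 0, "spin": 0}
  ]
}}

```text
time_s: 7.3
tool_pos: [0.6359, -0.0388, 0.1877]
eef_rot: [-1.565, -0.057, -0.034]
wrist_force: [1.1, -0.4, -0.2]
grip_width: 0.0124
```

```bash
python3 st.py; python3 - <<'E'
from tri import *
w=W(6);print('tip W',atz(w,(314.7,208.5),.104),'mouth W',atz(w,(306,195),.084))
E
```

```text
7.3 [ 0.6359 -0.0388  0.1877] [ 1.1 -0.4 -0.2] 0.012369190477755688 0.019
[[ 0.998  0.058 -0.015]
 [ 0.014  0.006  1.   ]
 [ 0.058 -0.998  0.005]]
tip W [ 0.64479488 -0.04521642  0.104     ] mouth W [ 0.63862132 -0.03991972  0.084     ]
```

>>> {"name": "carry_out", "arguments": {
  "steps": [
    {"gripper": 1, "tx": 1, "ty": -1, "tz": -15, "spin": 0},
    {"gripper": 1, "tx": 0, "ty": 0, "tz": -5, "spin": 0},
    {"gripper": 1, "tx": 0, "ty": 0, "tz": 0, "spin": 0}
  ]
}}

```text
time_s: 7.6
tool_pos: [0.6366, -0.039, 0.1682]
eef_rot: [-1.565, -0.059, -0.034]
wrist_force: [0.8, 1.0, 0.4]
grip_width: 0.0128
```

```bash
python3 look.py 7
```

```text
[ 0.63662952 -0.03900342  0.16822093] 0.005018825315871905 [0.8 1.  0.4]
[ 0.059  0.006 -0.998]
```

View pics/c7.png

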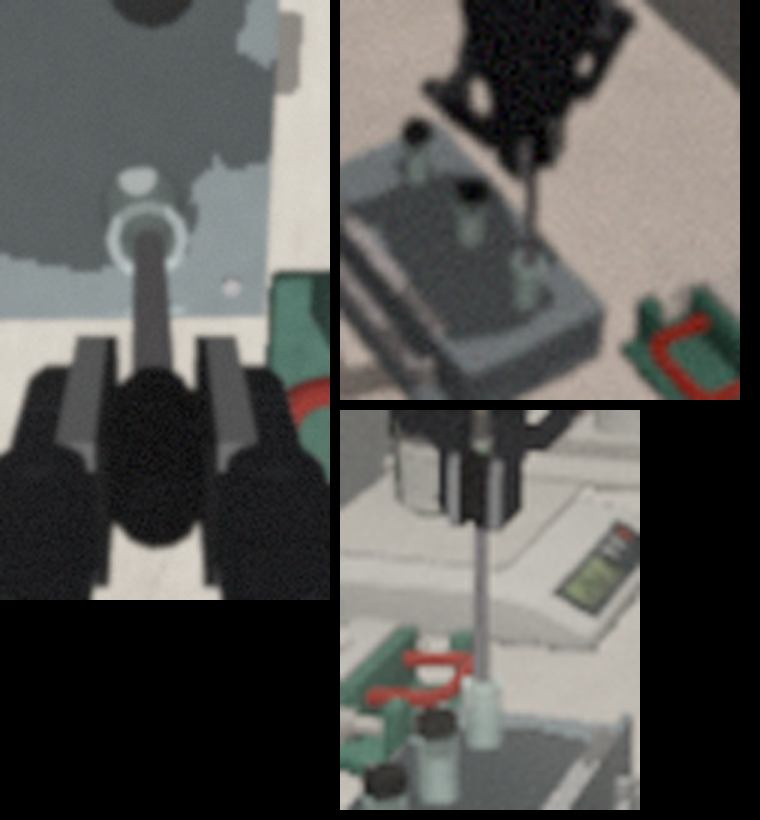

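Tip (149,237) sits at the centre of the mouth (147,240). I'll go on down while watching the forces.

>>> {"name": "carry_out", "arguments": {
  "steps": [
    {"gripper": 1, "tx": 0, "ty": 0, "tz": -12, "spin": 0},
    {"gripper": 1, "tx": 0, "ty": 0, "tz": -12, "spin": 0},
    {"gripper": 1, "tx": 0, "ty": 0, "tz": 0, "spin": 0}
  ]
}}

```text
time_s: 8.05
tool_pos: [0.6371, -0.0392, 0.1436]
eef_rot: [-1.565, -0.061, -0.036]
wrist_force: [-0.4, 2.1, -0.5]
grip_width: 0.0129
```

```bash
python3 look.py 8
```

```text
[ 0.637078   -0.03916491  0.14363085] 0.01598911540270829 [-0.4  2.1 -0.5]
[ 0.062  0.005 -0.998]
```

View pics/c8.png

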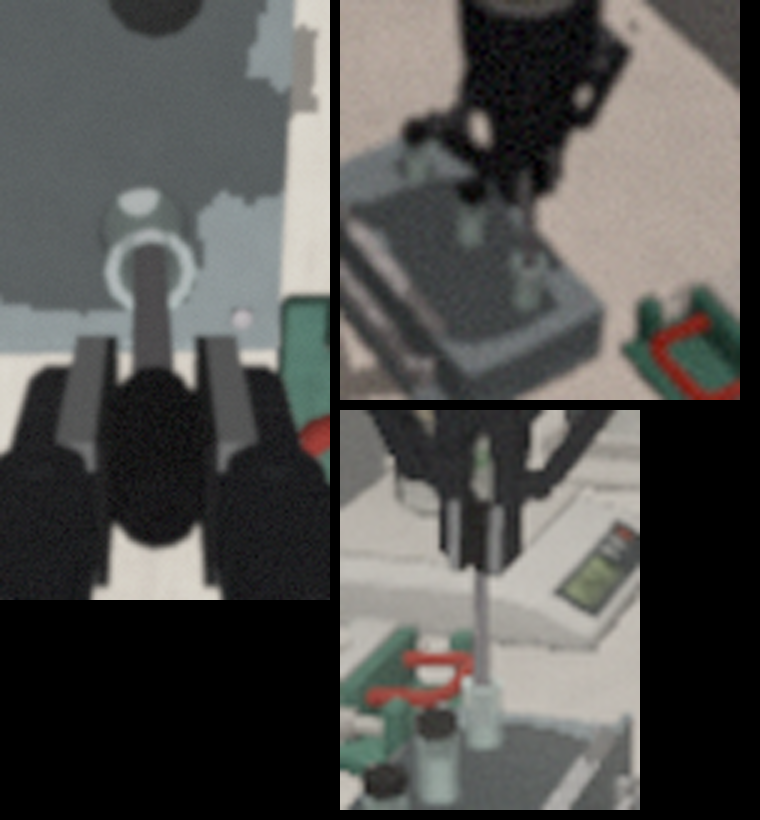

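>>> {"name": "carry_out", "arguments": {
  "steps": [
    {"gripper": 1, "tx": 0, "ty": 1, "tz": -12, "spin": 0},
    {"gripper": 1, "tx": 0, "ty": 0, "tz": -10, "spin": 0},
    {"gripper": 1, "tx": 0, "ty": 0, "tz": 0, "spin": 0}
  ]
}}

```text
time_s: 8.5
tool_pos: [0.6376, -0.0383, 0.1223]
eef_rot: [-1.566, -0.063, -0.039]
wrist_force: [-0.8, -0.3, -0.6]
grip_width: 0.0128
```

```bash
python3 st.py
```

```text
8.5 [ 0.6376 -0.0383  0.1223] [-0.8 -0.3 -0.6] 0.012770576731268222 0.01
[[ 0.998  0.065 -0.016]
 [ 0.015  0.004  1.   ]
 [ 0.065 -0.998  0.003]]
```

>>> {"name": "carry_out", "arguments": {
  "steps": [
    {"gripper": 1, "tx": 0, "ty": 0, "tz": -10, "spin": 0},
    {"gripper": 1, "tx": 0, "ty": 0, "tz": -7, "spin": 0},
    {"gripper": 1, "tx": 0, "ty": 0, "tz": 0, "spin": 0}
  ]
}}

```text
time_s: 8.8
tool_pos: [0.6377, -0.0383, 0.1034]
eef_rot: [-1.566, -0.063, -0.039]
wrist_force: [0.1, 0.2, -1.0]
grip_width: 0.0122
```

>>> {"name": "carry_out", "arguments": {
  "steps": [
    {"gripper": 1, "tx": 0, "ty": 0, "tz": -4, "spin": 0},
    {"gripper": 1, "tx": 0, "ty": 0, "tz": 0, "spin": 0}
  ]
}}

```text
time_s: 9.0
tool_pos: [0.6383, -0.0385, 0.1009]
eef_rot: [-1.567, -0.065, -0.04]
wrist_force: [-1.9, -0.5, -0.3]
grip_width: 0.0126
```

>>> {"name": "carry_out", "arguments": {
  "steps": [
    {"gripper": 1, "tx": 0, "ty": 0, "tz": -3, "spin": 0},
    {"gripper": 1, "tx": 0, "ty": 0, "tz": -1, "spin": 0}
  ]
}}

```text
time_s: 9.2
tool_pos: [0.6389, -0.0388, 0.1008]
eef_rot: [-1.569, -0.068, -0.043]
wrist_force: [-5.5, 0.8, 3.6]
grip_width: 0.013
```

Contact at TCP z 0.1008, where I expected about 0.099, with +3.6 N upward. Releasing.

>>> {"name": "carry_out", "arguments": {
  "steps": [
    {"gripper": -0.2, "tx": -1, "ty": 0, "tz": 0, "spin": 0},
    {"gripper": -0.2, "tx": 0, "ty": 0, "tz": 0, "spin": 0},
    {"gripper": -0.2, "tx": 0, "ty": 0, "tz": 0, "spin": 0},
    {"gripper": -0.2, "tx": 0, "ty": 0, "tz": 0, "spin": 0}
  ]
}}

```text
time_s: 9.6
tool_pos: [0.6386, -0.039, 0.1011]
eef_rot: [-1.569, -0.07, -0.045]
wrist_force: [-0.4, 0.4, -0.7]
grip_width: 0.0511
```

```bash
python3 look.py 9
```

```text
[ 0.63855715 -0.03895557  0.1011186 ] 0.002775103919846715 [-0.4  0.4 -0.7]
[ 0.074  0.001 -0.997]
```

View pics/c9.png

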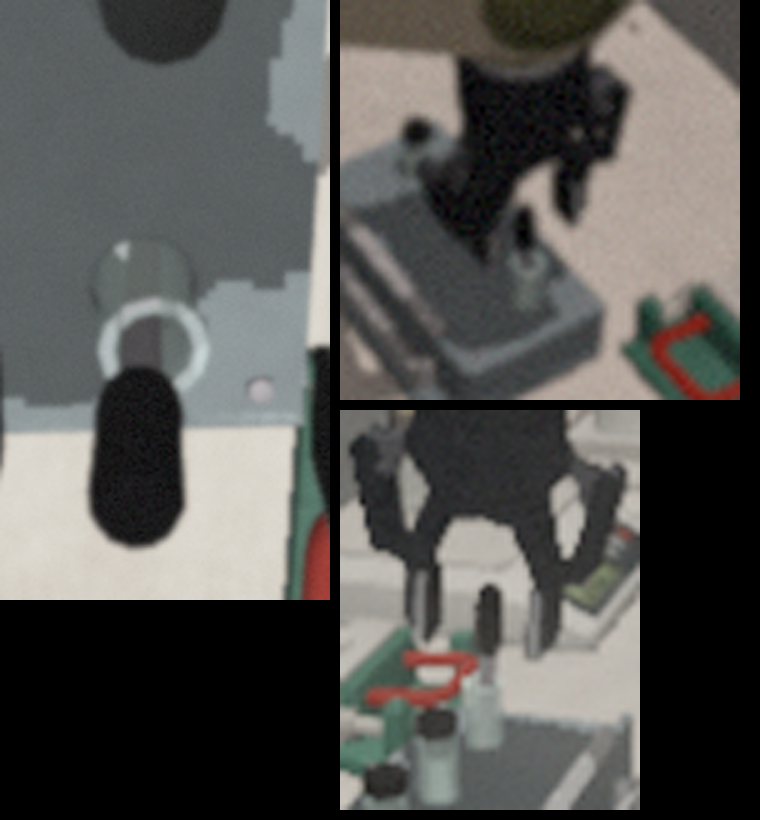

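The rod is released and standing in the vial: in the side view its handle is just above the rim, at crop (488,620). I'll rise clear of it.

>>> {"name": "carry_out", "arguments": {
  "steps": [
    {"gripper": -0.2, "tx": 0, "ty": 0, "tz": 20, "spin": 0},
    {"gripper": -0.2, "tx": 0, "ty": 0, "tz": 30, "spin": 0},
    {"gripper": -0.2, "tx": 0, "ty": 0, "tz": 40, "spin": 0},
    {"gripper": -0.2, "tx": -5, "ty": 0, "tz": 20, "spin": 2}
  ]
}}

```text
time_s: 10.15
tool_pos: [0.6318, -0.0385, 0.2104]
eef_rot: [-1.566, -0.091, -0.011]
wrist_force: [0.2, -0.7, 0.4]
grip_width: 0.0512
```

```bash
python3 look.py 10
```

```text
[ 0.63175761 -0.03846775  0.21040491] 0.4119617127308981 [ 0.2 -0.7  0.4]
[ 0.065  0.006 -0.998]
```

View pics/c10.png

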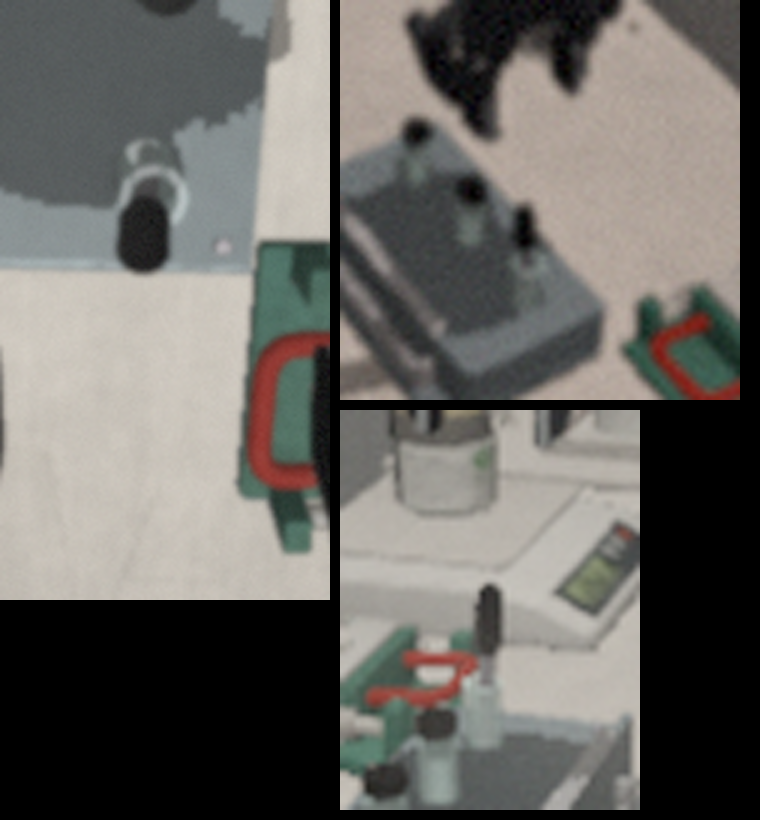

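The rod stands free in the vial. On to the label holder.

>>> {"name": "carry_out", "arguments": {
  "steps": [
    {"gripper": -0.2, "tx": -42, "ty": -20, "tz": 5, "spin": 3},
    {"gripper": -0.2, "tx": -42, "ty": -20, "tz": 5, "spin": 3},
    {"gripper": -0.2, "tx": -42, "ty": -20, "tz": 0, "spin": 3},
    {"gripper": -0.2, "tx": -42, "ty": -20, "tz": 0, "spin": 3},
    {"gripper": -0.2, "tx": -35, "ty": -20, "tz": 0, "spin": 3}
  ]
}}

```text
time_s: 10.8
tool_pos: [0.4218, -0.1374, 0.2081]
eef_rot: [-1.536, -0.292, 0.213]
wrist_force: [0.4, -1.7, 0.8]
grip_width: 0.0513
```

>>> {"name": "carry_out", "arguments": {
  "steps": [
    {"gripper": -0.2, "tx": 0, "ty": 0, "tz": 0, "spin": 0}
  ]
}}

```text
time_s: 10.9
tool_pos: [0.4185, -0.1384, 0.2068]
eef_rot: [-1.534, -0.288, 0.213]
wrist_force: [0.1, 0.2, -0.4]
grip_width: 0.0514
```

```bash
python3 - <<'E'
from h import *
s=manip.observe(); print(s['tool_pos'],np.abs(s['qd']).max());print(R.from_rotvec(s['eef_rot']).as_matrix().round(3))
np.save('s11.npy',np.r_[s['tool_pos'],s['eef_rot']])
im=manip.grab_frame('wrist'); cv2.imwrite('pics/w11.png',im)
E
```

```text
[ 0.41849928 -0.13838109  0.20680853] 0.06811764845524819
[[ 0.948  0.043 -0.315]
 [ 0.314  0.029  0.949]
 [ 0.05  -0.999  0.014]]
```

View pics/w11.png

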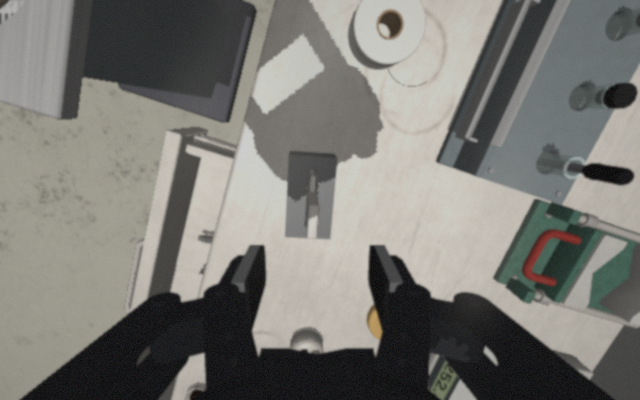

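```bash
python3 - <<'E'
from h import *
im=cv2.imread('pics/w11.png'); crop(im,(275,140,350,250),6.5,'pics/w11c.png')
print([ (x['p'],x['extent']) for x in manip.find_in('wrist','label')[:2]])
E
```

```text
[(0.58, [306.9, 170.5, 319.5, 236.3])]
```

View pics/w11c.png

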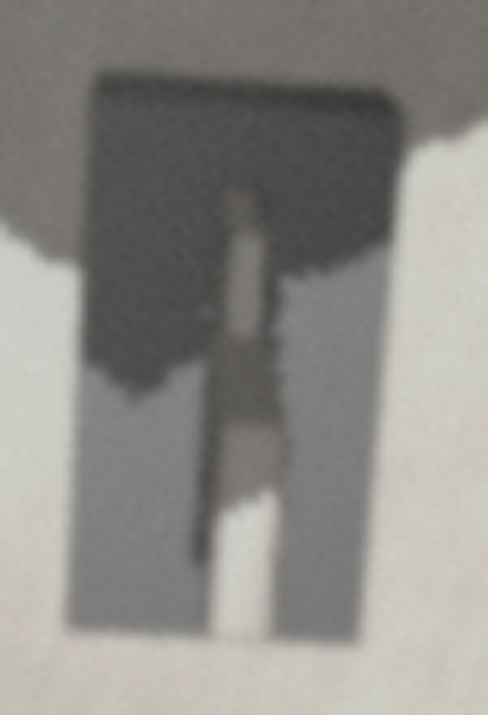

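```bash
python3 - <<'E'
from tri import *
w=W(11); f=lambda x,y:(275+x/6.5,140+y/6.5)
c=np.array([atz(w,f(*p),.035) for p in [(97,97),(398,108),(360,642),(68,630)]]);print(c.round(4),c.mean(0))
for a,b in [(0,3),(1,2)]:
    d=c[a]-c[b];print('yaw',np.degrees(np.arctan2(-d[0],d[1])),np.linalg.norm(d))
for p,z in [((240,637),.11),((249,425),.11),((212,637),.11),((272,637),.11),((247,385),.11),((242,190),.064)]: print(p,atz(w,f(*p),z).round(4))
E
```

```text
[[ 0.3902 -0.1155  0.035 ]
 [ 0.4356 -0.1027  0.035 ]
 [ 0.4592 -0.1898  0.035 ]
 [ 0.4115 -0.2022  0.035 ]] [ 0.42414618 -0.15254732  0.035     ]
yaw 13.800431725584586 0.0892812580321371
yaw 15.15776296802049 0.09032071618481136
(240, 637) [ 0.4273 -0.166   0.11  ]
(249, 425) [ 0.4196 -0.1387  0.11  ]
(212, 637) [ 0.4238 -0.1671  0.11  ]
(272, 637) [ 0.4312 -0.1648  0.11  ]
(247, 385) [ 0.4177 -0.1338  0.11  ]
(242, 190) [ 0.4137 -0.118   0.064 ]
```

The label holder's tab is centred at about (0.4235, -0.152) with yaw about 15°. I'll align and descend.

>>> {"name": "carry_out", "arguments": {
  "steps": [
    {"gripper": -0.2, "tx": 4, "ty": -8, "tz": -15, "spin": -2},
    {"gripper": -0.2, "tx": 2, "ty": -6, "tz": -30, "spin": -1.5},
    {"gripper": -0.2, "tx": 0, "ty": 0, "tz": -30, "spin": 0},
    {"gripper": -0.2, "tx": 0, "ty": 0, "tz": 0, "spin": 0}
  ]
}}

```text
time_s: 11.4
tool_pos: [0.4311, -0.1502, 0.1281]
eef_rot: [-1.541, -0.241, 0.162]
wrist_force: [-0.1, -0.1, 0.3]
grip_width: 0.0513
```

```bash
python3 - <<'E'
from h import *
s=manip.observe(); print(s['tool_pos'],np.abs(s['qd']).max());M=R.from_rotvec(s['eef_rot']).as_matrix();print(M.round(3),np.degrees(np.arctan2(M[1,0],M[0,0])))
np.save('s12.npy',np.r_[s['tool_pos'],s['eef_rot']])
im=manip.grab_frame('wrist'); cv2.imwrite('pics/w12.png',im)
crop(im,(220,130,420,350),3,'pics/w12c.png')
E
```

```text
[ 0.43107257 -0.15020902  0.12807762] 0.08099088636917541
[[ 0.966  0.047 -0.255]
 [ 0.254  0.026  0.967]
 [ 0.052 -0.999  0.013]] 14.716395543831473
```

View pics/w12c.png

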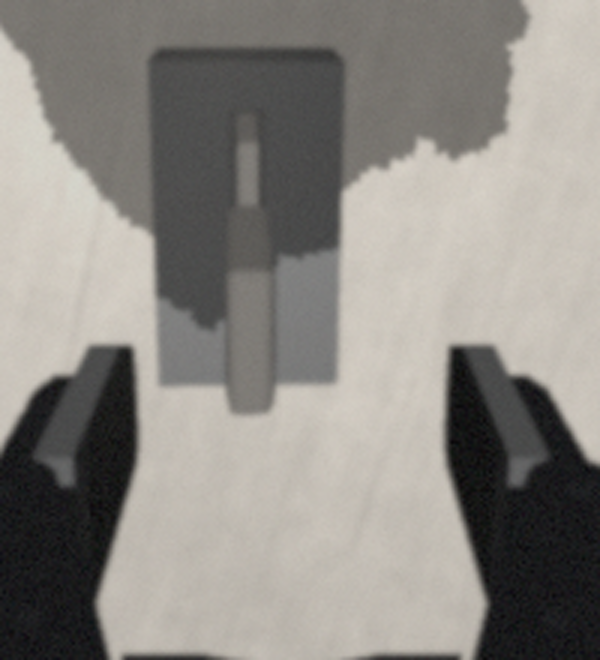

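```bash
python3 - <<'E'
from tri import *
w=W(12); f=lambda x,y:(220+x/3,130+y/3)
print(atz(w,f(250.5,341),.11),np.linalg.norm(atz(w,f(250,270),.11)-atz(w,f(250,412),.11)),np.linalg.norm(atz(w,f(228,341),.11)-atz(w,f(273,341),.11)))
E
```

```text
[ 0.42349604 -0.15168562  0.11      ] 0.028796774002980557 0.008426160999734355
```

>>> {"name": "carry_out", "arguments": {
  "steps": [
    {"gripper": -0.2, "tx": -7, "ty": -2, "tz": -15, "spin": 0},
    {"gripper": -0.2, "tx": 0, "ty": 0, "tz": -25, "spin": 0},
    {"gripper": -0.2, "tx": -1, "ty": 0, "tz": -15, "spin": 0},
    {"gripper": -0.2, "tx": 0, "ty": 0, "tz": 0, "spin": 0}
  ]
}}

```text
time_s: 11.85
tool_pos: [0.4287, -0.1531, 0.0778]
eef_rot: [-1.548, -0.251, 0.158]
wrist_force: [0.8, 0.2, -0.1]
grip_width: 0.0514
```

```bash
python3 st.py
```

```text
11.85 [ 0.4287 -0.1531  0.0778] [ 0.8  0.2 -0.1] 0.05140984229153367 0.048
[[ 0.965  0.057 -0.258]
 [ 0.257  0.02   0.966]
 [ 0.06  -0.998  0.005]]
```

>>> {"name": "carry_out", "arguments": {
  "steps": [
    {"gripper": -0.2, "tx": -4, "ty": 1, "tz": -8, "spin": 0},
    {"gripper": -0.2, "tx": 0, "ty": 0, "tz": 0, "spin": 0}
  ]
}}

```text
time_s: 12.05
tool_pos: [0.4262, -0.1523, 0.0714]
eef_rot: [-1.55, -0.254, 0.156]
wrist_force: [-0.5, -0.6, 0.7]
grip_width: 0.0516
```

```bash
python3 st.py
```

```text
12.05 [ 0.4262 -0.1523  0.0714] [-0.5 -0.6  0.7] 0.0515721872067761 0.058
[[ 0.964  0.06  -0.259]
 [ 0.258  0.018  0.966]
 [ 0.063 -0.998  0.002]]
```

>>> {"name": "carry_out", "arguments": {
  "steps": [
    {"gripper": 0.3, "tx": -2, "ty": 0, "tz": -2, "spin": 0},
    {"gripper": 0.7, "tx": 0, "ty": 0, "tz": 0, "spin": 0},
    {"gripper": 1, "tx": 0, "ty": 0, "tz": 0, "spin": 0},
    {"gripper": 1, "tx": 0, "ty": 0, "tz": 0, "spin": 0},
    {"gripper": 1, "tx": 0, "ty": 0, "tz": 0, "spin": 0}
  ],
  "squeeze": 60
}}

```text
time_s: 12.55
tool_pos: [0.423, -0.1531, 0.071]
eef_rot: [-1.553, -0.252, 0.159]
wrist_force: [-0.6, -0.0, -0.3]
grip_width: 0.0085
```

```bash
python3 st.py
```

```text
12.55 [ 0.423  -0.1531  0.071 ] [-0.6 -0.  -0.3] 0.008476347651412308 0.008
[[ 0.964  0.058 -0.26 ]
 [ 0.259  0.016  0.966]
 [ 0.06  -0.998  0.   ]]
```

Gripped: width 8.5 mm on the 9 mm tab. I'll lift, travel and square it up.

>>> {"name": "carry_out", "arguments": {
  "steps": [
    {"gripper": 1, "tx": 0, "ty": 0, "tz": 20, "spin": 0},
    {"gripper": 1, "tx": 0, "ty": 0, "tz": 40, "spin": 0},
    {"gripper": 1, "tx": 0, "ty": 0, "tz": 45, "spin": 0},
    {"gripper": 1, "tx": 15, "ty": 20, "tz": 10, "spin": -3},
    {"gripper": 1, "tx": 25, "ty": 34, "tz": 0, "spin": -3}
  ]
}}

```text
time_s: 13.05
tool_pos: [0.4622, -0.1001, 0.1915]
eef_rot: [-1.561, -0.164, 0.068]
wrist_force: [0.9, -0.0, -1.0]
grip_width: 0.0086
```

>>> {"name": "carry_out", "arguments": {
  "steps": [
    {"gripper": 1, "tx": 30, "ty": 37, "tz": 0, "spin": -3},
    {"gripper": 1, "tx": 27, "ty": 36, "tz": 0, "spin": -3},
    {"gripper": 1, "tx": 23, "ty": 30, "tz": 0, "spin": -2},
    {"gripper": 1, "tx": 10, "ty": 15, "tz": 0, "spin": -1},
    {"gripper": 1, "tx": 0, "ty": 0, "tz": 0, "spin": 0}
  ]
}}

```text
time_s: 13.55
tool_pos: [0.5573, 0.0267, 0.1935]
eef_rot: [-1.569, -0.041, -0.064]
wrist_force: [-0.2, 0.0, -0.3]
grip_width: 0.0087
```

```bash
python3 st.py; python3 - <<'E'
from h import *
s=manip.observe();np.save('s13.npy',np.r_[s['tool_pos'],s['eef_rot']])
im=manip.grab_frame('wrist');cv2.imwrite('pics/w13.png',im)
a=manip.grab_frame('scene')[110:230,270:400];b=manip.grab_frame('side')[110:280,200:340]
o=np.zeros((680,790,3),np.uint8)
a=cv2.resize(a,None,fx=3,fy=3,interpolation=2);b=cv2.resize(b,None,fx=2.8,fy=2.8,interpolation=2)
o[:a.shape[0],:a.shape[1]]=a;o[:b.shape[0],395:395+b.shape[1]]=b;cv2.imwrite('pics/c13.png',o[:500])
E
```

```text
13.55 [0.5573 0.0267 0.1935] [-0.2  0.  -0.3] 0.008724751531036785 0.016
[[ 0.998  0.067  0.015]
 [-0.015  0.     1.   ]
 [ 0.067 -0.998  0.001]]
```

View pics/w13.png

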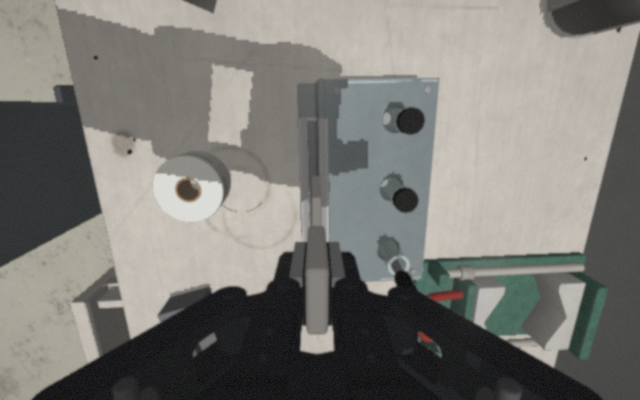

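View pics/c13.png

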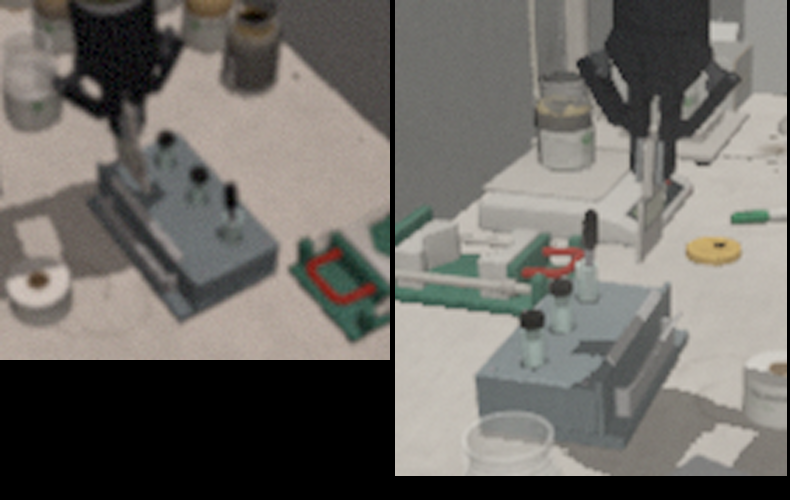

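The label is held with the ticket side facing -x (towards the robot), and its plate hangs just above the slot. I'll zoom in on the alignment.

```bash
python3 - <<'E'
from tri import *
im=cv2.imread('pics/w13.png'); crop(im,(285,70,365,250),4.4,'pics/w13c.png')
w=W(13);v=np.load('s13.npy');M=R.from_rotvec(v[3:]).as_matrix()
T=v[:3]
# predicted label points: label frame aligned to tool (x=toolx, z=-tooly, y=z_tool), origin T+.061*tooly
o=T+.061*M[:,1]
P=[o+M[:,0]*a+M[:,2]*b-M[:,1]*c for a,b,c in [(2.5e-3,.03,0),(-2.5e-3,.03,0),(2.5e-3,.03,.054),(-2.5e-3,.03,.054),(4.5e-3,.015,.1),(-4.5e-3,.015,.1)]]
print(o,((proj(w,P)-[285,70])*4.4).round())
E
```

```text
[0.56131552 0.02672859 0.13261718] [[163. 463.]
 [130. 463.]
 [171. 561.]
 [128. 561.]
 [206. 880.]
 [100. 881.]]
```

View pics/w13c.png

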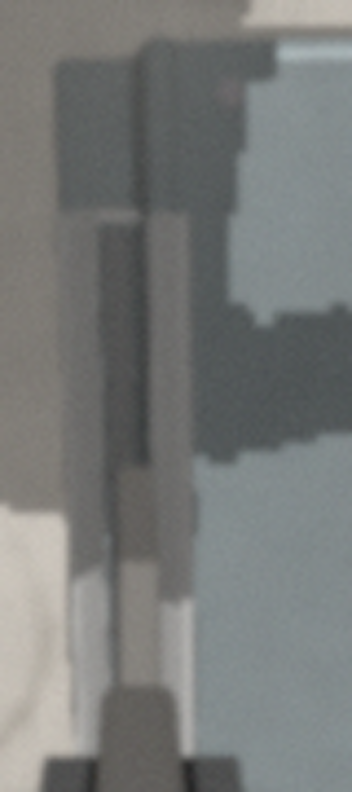

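```bash
python3 - <<'E'
from tri import *
w=W(13);f=lambda x,y:(285+x/4.4,70+y/4.4)
for n,p,z in [('wallfront+y',(148,215),.066),('wallfront',(150,460),.066),('foldback',(188,215),.066),('foldback2',(194,590),.066),('lip front top',(60,215),.044),('lip front2',(72,590),.044),('lipinner',(102,225),.038),('lipinner2',(108,480),.038),('flange corner',(55,65),.002)]:
    print(n,atz(w,f(*p),z).round(4))
for p in [(118,465),(155,465)]: print('plate low',atz(w,f(*p),.1326).round(4))
for p in [(118,561),(160,561)]: print('plate top',atz(w,f(*p),.186).round(4))
im=cv2.imread('pics/w13.png')
print('stoppers',[ (atz(w,p,.094)).round(4) for p in [(410.5,120.5),(405,200)]],'mouth',atz(w,(400,266),.084))
E
```

```text
wallfront+y [0.5673 0.0912 0.066 ]
wallfront [0.567  0.0434 0.066 ]
foldback [0.575  0.0911 0.066 ]
foldback2 [0.5758 0.0156 0.066 ]
lip front top [0.5507 0.0909 0.044 ]
lip front2 [0.5507 0.0097 0.044 ]
lipinner [0.5595 0.0885 0.038 ]
lipinner2 [0.5596 0.0333 0.038 ]
flange corner [0.551  0.1229 0.002 ]
plate low [0.5574 0.0566 0.1326]
plate low [0.563  0.0564 0.1326]
plate top [0.5546 0.0567 0.186 ]
plate top [0.5594 0.0565 0.186 ]
stoppers [array([0.6364, 0.0895, 0.094 ]), array([0.6363, 0.0255, 0.094 ])] mouth [ 0.6395708  -0.04113133  0.084     ]
```

>>> {"name": "carry_out", "arguments": {
  "steps": [
    {"gripper": 1, "tx": 1, "ty": 3, "tz": -15, "spin": 0.6},
    {"gripper": 1, "tx": 1, "ty": 0, "tz": -25, "spin": 0.3},
    {"gripper": 1, "tx": 0, "ty": 0, "tz": -10, "spin": 0},
    {"gripper": 1, "tx": 0, "ty": 0, "tz": 0, "spin": 0}
  ]
}}

```text
time_s: 14.1
tool_pos: [0.5567, 0.0229, 0.1438]
eef_rot: [-1.57, -0.049, -0.058]
wrist_force: [-0.3, -0.6, 0.1]
grip_width: 0.0083
```

```bash
python3 st.py; python3 - <<'E'
from h import *
s=manip.observe();np.save('s14.npy',np.r_[s['tool_pos'],s['eef_rot']])
im=manip.grab_frame('wrist');cv2.imwrite('pics/w14.png',im);crop(im,(285,70,365,250),4.4,'pics/w14c.png')
E
```

```text
14.1 [0.5567 0.0229 0.1438] [-0.3 -0.6  0.1] 0.00831123552499625 0.017
[[ 0.998  0.068  0.006]
 [-0.006 -0.     1.   ]
 [ 0.068 -0.998 -0.   ]]
```

View pics/w14c.png

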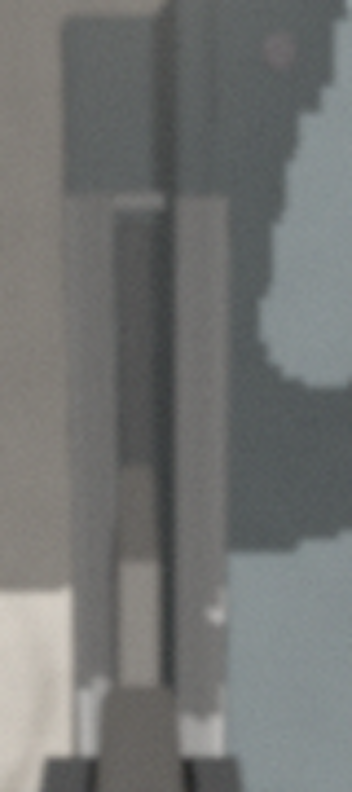

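```bash
python3 - <<'E'
from tri import *
w=W(14);f=lambda x,y:(285+x/4.4,70+y/4.4)
for n,p,z in [('wallfront+y',(175,215),.066),('wallfront',(176,460),.066),('lipinner',(113,225),.038),('lipinner2',(116,440),.038),('strip edge R',(155,225),.026),]:
    print(n,atz(w,f(*p),z).round(4))
for p in [(118,465),(155,465)]: print('plate low',atz(w,f(*p),.083).round(4))
E
```

```text
wallfront+y [0.5668 0.0888 0.066 ]
wallfront [0.567  0.0497 0.066 ]
lipinner [0.5585 0.0863 0.038 ]
lipinner2 [0.5585 0.0479 0.038 ]
strip edge R [0.5668 0.0858 0.026 ]
plate low [0.5566 0.0527 0.083 ]
plate low [0.5622 0.0526 0.083 ]
```

>>> {"name": "carry_out", "arguments": {
  "steps": [
    {"gripper": 1, "tx": 3.5, "ty": 0, "tz": -3, "spin": 0.3},
    {"gripper": 1, "tx": 0, "ty": 0, "tz": 0, "spin": 0}
  ]
}}

```text
time_s: 14.35
tool_pos: [0.5613, 0.022, 0.143]
eef_rot: [-1.571, -0.055, -0.057]
wrist_force: [0.0, 0.5, -0.5]
grip_width: 0.0083
```

```bash
python3 st.py
```

```text
14.35 [0.5613 0.022  0.143 ] [ 0.   0.5 -0.5] 0.008319706794312131 0.02
[[ 0.997  0.072  0.001]
 [-0.001 -0.001  1.   ]
 [ 0.072 -0.997 -0.001]]
```

>>> {"name": "carry_out", "arguments": {
  "steps": [
    {"gripper": 1, "tx": -1.5, "ty": 0, "tz": -10, "spin": 0},
    {"gripper": 1, "tx": 0, "ty": 0, "tz": 0, "spin": 0}
  ]
}}

```text
time_s: 14.55
tool_pos: [0.5601, 0.0219, 0.1332]
eef_rot: [-1.571, -0.057, -0.058]
wrist_force: [-0.7, 0.2, -0.5]
grip_width: 0.0081
```

```bash
python3 st.py; python3 - <<'E'
from h import *
s=manip.observe();np.save('s15.npy',np.r_[s['tool_pos'],s['eef_rot']])
im=manip.grab_frame('wrist');cv2.imwrite('pics/w15.png',im);crop(im,(285,70,365,250),4.4,'pics/w15c.png')
E
```

```text
14.55 [0.5601 0.0219 0.1332] [-0.7  0.2 -0.5] 0.008057702842886939 0.041
[[ 0.997  0.073  0.001]
 [-0.001 -0.001  1.   ]
 [ 0.073 -0.997 -0.001]]
```

View pics/w15c.png

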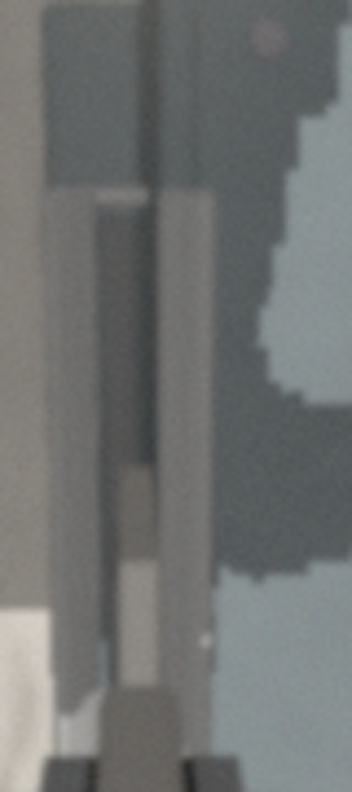

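>>> {"name": "carry_out", "arguments": {
  "steps": [
    {"gripper": 1, "tx": -1.5, "ty": 0, "tz": -6, "spin": 0},
    {"gripper": 1, "tx": 0, "ty": 0, "tz": -8, "spin": 0},
    {"gripper": 1, "tx": 0, "ty": 0, "tz": 0, "spin": 0}
  ]
}}

```text
time_s: 14.9
tool_pos: [0.559, 0.022, 0.1191]
eef_rot: [-1.571, -0.059, -0.06]
wrist_force: [-0.9, -0.4, -0.6]
grip_width: 0.0083
```

```bash
python3 st.py; python3 - <<'E'
from h import *
s=manip.observe();np.save('s16.npy',np.r_[s['tool_pos'],s['eef_rot']])
im=manip.grab_frame('wrist');cv2.imwrite('pics/w16.png',im);crop(im,(285,70,365,250),4.4,'pics/w16c.png')
E
```

```text
14.9 [0.559  0.022  0.1191] [-0.9 -0.4 -0.6] 0.008316747632006398 0.012
[[ 0.997  0.075  0.001]
 [-0.001 -0.002  1.   ]
 [ 0.075 -0.997 -0.001]]
```

View pics/w16c.png

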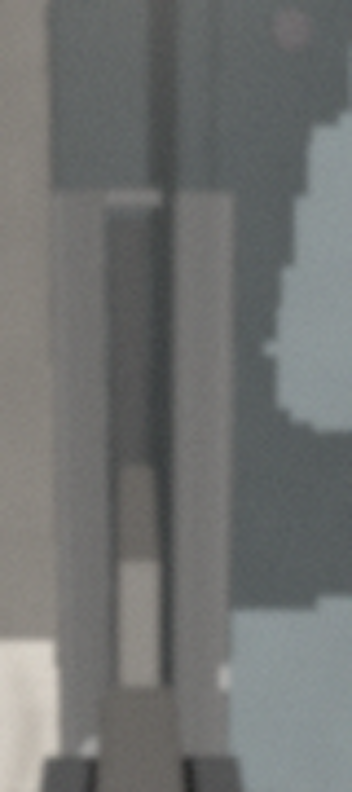

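The plate (118–155) sits inside the slot (110–174), its lower edge now below the wall top. Continuing down.

>>> {"name": "carry_out", "arguments": {
  "steps": [
    {"gripper": 1, "tx": 0, "ty": 0, "tz": -10, "spin": 0},
    {"gripper": 1, "tx": 0, "ty": 0, "tz": -10, "spin": 0},
    {"gripper": 1, "tx": 0, "ty": 0, "tz": 0, "spin": 0}
  ]
}}

```text
time_s: 15.25
tool_pos: [0.5593, 0.022, 0.0979]
eef_rot: [-1.572, -0.059, -0.06]
wrist_force: [0.7, -0.1, -0.8]
grip_width: 0.0082
```

```bash
python3 st.py; python3 - <<'E'
from h import *
s=manip.observe();np.save('s17.npy',np.r_[s['tool_pos'],s['eef_rot']])
im=manip.grab_frame('wrist');cv2.imwrite('pics/w17.png',im);crop(im,(285,70,365,250),4.4,'pics/w17c.png')
E
```

```text
15.25 [0.5593 0.022  0.0979] [ 0.7 -0.1 -0.8] 0.008184613506566782 0.012
[[ 0.997  0.076  0.001]
 [-0.001 -0.002  1.   ]
 [ 0.076 -0.997 -0.002]]
```

View pics/w17c.png

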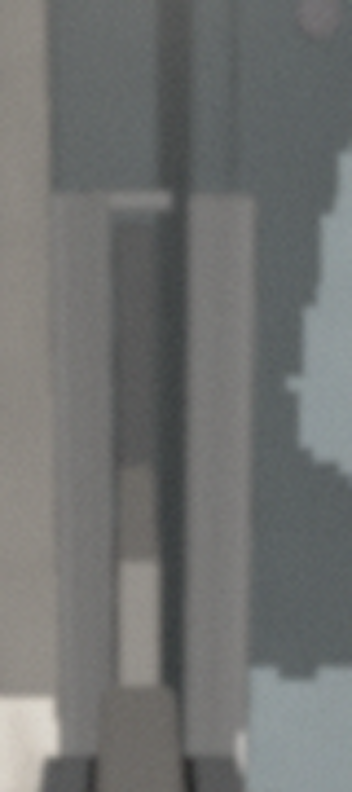

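>>> {"name": "carry_out", "arguments": {
  "steps": [
    {"gripper": 1, "tx": 1, "ty": 0, "tz": -8, "spin": 0},
    {"gripper": 1, "tx": 0, "ty": 0, "tz": -8, "spin": 0},
    {"gripper": 1, "tx": 0, "ty": 0, "tz": 0, "spin": 0}
  ]
}}

```text
time_s: 15.6
tool_pos: [0.5613, 0.0218, 0.0822]
eef_rot: [-1.572, -0.062, -0.063]
wrist_force: [-2.2, -0.1, 5.3]
grip_width: 0.0087
```

```bash
python3 st.py
```

```text
15.6 [0.5613 0.0218 0.0822] [-2.2 -0.1  5.3] 0.008726531081736596 0.02
[[ 0.997  0.079  0.001]
 [-0.    -0.002  1.   ]
 [ 0.079 -0.997 -0.002]]
```

>>> {"name": "carry_out", "arguments": {
  "steps": [
    {"gripper": 1, "tx": -0.5, "ty": 0, "tz": -4, "spin": 0},
    {"gripper": 1, "tx": 0, "ty": 0, "tz": -3, "spin": 0}
  ]
}}

```text
time_s: 15.8
tool_pos: [0.5615, 0.0218, 0.0767]
eef_rot: [-1.572, -0.064, -0.065]
wrist_force: [-8.9, 0.7, 31.4]
grip_width: 0.0082
```

```bash
python3 st.py
```

```text
15.8 [0.5615 0.0218 0.0767] [-8.9  0.7 31.4] 0.008188944910361056 0.038
[[ 0.997  0.082  0.001]
 [-0.    -0.003  1.   ]
 [ 0.082 -0.997 -0.003]]
```

Fz jumped to 31 N at TCP z 0.0767, where I predicted 0.077 for home, so the strip is on its stop. I'll verify under hold with pictures.

```bash
python3 - <<'E'
from h import *
im=manip.grab_frame('wrist');cv2.imwrite('pics/w18.png',im)
a=manip.grab_frame('scene')[110:230,270:400];b=manip.grab_frame('side')[140:280,210:340]
o=np.zeros((500,790,3),np.uint8)
a=cv2.resize(a,None,fx=3,fy=3,interpolation=2);b=cv2.resize(b,None,fx=3,fy=3,interpolation=2)
o[:a.shape[0],:a.shape[1]]=a;o[:b.shape[0],395:395+b.shape[1]]=b;cv2.imwrite('pics/c18.png',o)
E
python3 st.py
```

```text
15.95 [0.5613 0.0218 0.0769] [-2.5  0.9  9.4] 0.008199117111205195 0.002
[[ 0.997  0.081  0.001]
 [-0.    -0.003  1.   ]
 [ 0.081 -0.997 -0.002]]
```

View pics/c18.png

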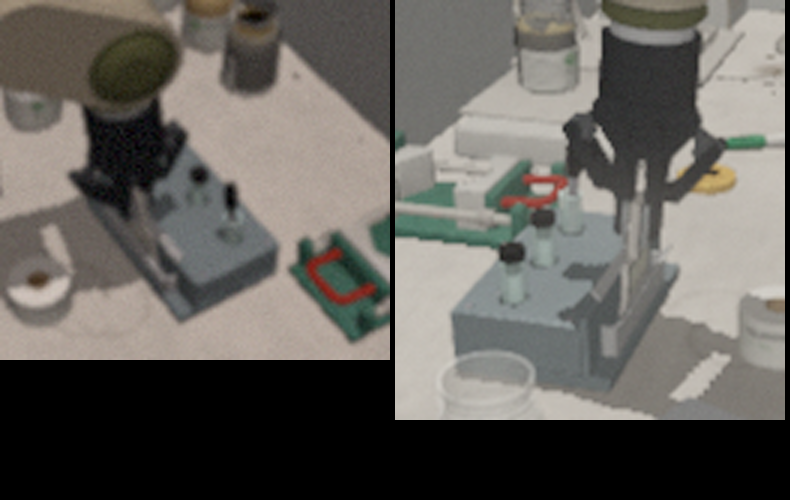

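View pics/w18.png

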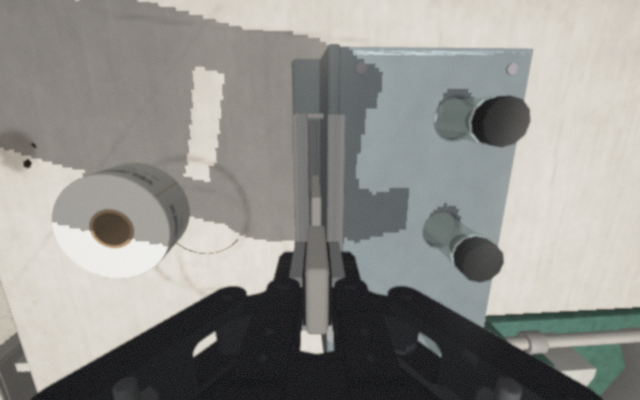

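Under hold the force settles at 9.4 N, about the strip's force at its stop. I'll add a little margin.

>>> {"name": "carry_out", "arguments": {
  "steps": [
    {"gripper": 1, "tx": 0, "ty": 0, "tz": -2, "spin": 0},
    {"gripper": 1, "tx": 0, "ty": 0, "tz": -2, "spin": 0}
  ]
}}

```text
time_s: 16.15
tool_pos: [0.5614, 0.0218, 0.0768]
eef_rot: [-1.573, -0.066, -0.066]
wrist_force: [-8.8, 1.0, 21.9]
grip_width: 0.0087
```

```bash
python3 st.py; python3 - <<'E'
from h import *
for n in ['side','side','side','wrist']: im=manip.grab_frame(n);s=manip.observe();print(s['time_s'],s['tool_pos'].round(4),s['wrist_force'].round(1))
cv2.imwrite('pics/w19.png',im)
E
```

```text
16.15 [0.5614 0.0218 0.0768] [-8.8  1.  21.9] 0.008670605026147672 0.018
[[ 0.996  0.084 -0.   ]
 [ 0.    -0.003  1.   ]
 [ 0.084 -0.996 -0.003]]
16.2 [0.5614 0.0218 0.0768] [-6.6  0.7 19.4]
16.25 [0.5614 0.0218 0.0768] [-7.7  0.9 20.8]
16.3 [0.5614 0.0218 0.0768] [-7.8  1.3 20. ]
16.35 [0.5614 0.0219 0.0768] [-6.9 -0.4 19.5]
```

A steady 20 N with no further travel shows the holder is hard on the stop. Handing in.

```bash
python3 - <<'E'
from bench import manip
print(manip.close_job()); s=manip.observe(); print(s['time_s'],s['tool_pos'],s['wrist_force'])
E
```

```text
the job is handed in; nothing more can be done
None
the job is handed in; nothing more can be done
```

I put the rod in the open vial (the place at y −65 mm) and let go. Then I pushed the label holder down behind the lip, ticket facing out, and handed in at about 16.4 s with it still pressed home. No verdict came back.

**Rod:** I felt contact at TCP z 0.101 m, about 1.5 mm above my estimate for the vial's bottom. After release, pictures from all three cameras showed the rod standing free, its handle just above the vial mouth.

**Label holder:**
- **Height:** it stopped at TCP z 0.0768 m, against 0.077 m predicted for fully home.
- **Push:** the first hold settled at only 9.4 N, barely the strip's force at its stop. I pressed a little more; the push then held steady at about 20 N with no further travel.
- **Grip:** the finger opening stayed at about 8.7 mm on the 9 mm tab.

**Checks that were less than ideal:**
- The tool's tilt crept up to about 0.08 rad during the run. The label holder probably has a similar tilt, within the 0.15 rad limit. I couldn't correct the tilt with the moves available.
- The cameras disagreed by 2–5 mm on some positions, so I relied mainly on close wrist views for the alignment.
- I saw no contact with the loose things, but I didn't re-measure their positions at the end.

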